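# Fit plywood dials into printed clock stands

### The job

Fit every plywood dial in the slotted rack into one of the two white printed stands: draw it up out of its slot, tuck its lower edge under the lug of a free seat of its own size, then lay it back so that it lies flat and fully home in the counterbore. Do not let a dial fall onto the bench, leave the rack standing upright, and leave the tools and other printed parts where they are.

Things in the scene. Friction and masses are not known exactly. Their poses are not given: they have to be found in the camera images.
- dial_large_1_center (a point): large plywood clock dial: plain disc 76 mm in diameter, 6 mm thick, 22 g, dark 8 mm dot mid-face. Centre of the disc; its x axis is the disc's axis. Faces are alike. Starts on edge in a rack slot, axis along the rack's x, centre 52 mm and top 90 mm above the bench; may lean a few degrees. May be absent.
- dial_large_2_center (a point): large plywood clock dial: plain disc 76 mm in diameter, 6 mm thick, 22 g, dark 8 mm dot mid-face. Centre of the disc; its x axis is the disc's axis. Faces are alike. Starts on edge in a rack slot, axis along the rack's x, centre 52 mm and top 90 mm above the bench; may lean a few degrees. May be absent.
- dial_small_1_center (a point): small plywood clock dial: plain disc 60 mm in diameter, 6 mm thick, 14 g, dark 8 mm dot mid-face. Centre of the disc; its x axis is the disc's axis. Faces are alike. Starts on edge in a rack slot, axis along the rack's x, centre 43 mm and top 73 mm above the bench; may lean a few degrees. May be absent.
- dial_small_2_center (a point): small plywood clock dial: plain disc 60 mm in diameter, 6 mm thick, 14 g, dark 8 mm dot mid-face. Centre of the disc; its x axis is the disc's axis. Faces are alike. Starts on edge in a rack slot, axis along the rack's x, centre 43 mm and top 73 mm above the bench; may lean a few degrees. May be absent.
- rack_center (a point): grey printed rack, loose on the bench (0.8 to 1.2 kg, may get knocked aside): 160 mm along its x, 96 mm along y, 42 mm high. Middle of the rack, 21 mm above the bench, z up. Four slots across it (along y), open on top, 7.5 mm wide, at x = -57, -19, 19, 57 mm; V-shaped floors (30 deg slopes meeting 8 mm above the bench) centre the dials.
- station_a: stand A: white printed, fixed to the bench; foot 110 x 176 x 10 mm (origin at its underside's centre, y along its width). Its face slopes 60 deg from horizontal, upper edge towards the robot, looking away from it (+x of the stand), middle 78 mm high; two round counterbores side by side, one for a 76 mm, one for a 60 mm dial.
- face_a: sloping face of stand A: origin mid-face on the counterbores' floor plane, x down the slope, y level, z straight out of the face. At each counterbore's lowest point a lug 20 mm wide overhangs it by 6 mm, underside 8.7 mm and top 12.7 mm above the floor: a dial goes in lower edge first under the lug, at most 22 deg off the face, then is laid flat.
- seat_a_large (a point): large seat of stand A: where a seated dial's centre lies, 3 mm above the floor; axes as the face; the other seat is 88 mm to +y. Counterbore 79 mm across, 6 mm deep, wall 8 mm. Open at the top: rim ends 31 deg above centre on each side, floor ends 12 mm up-slope of centre (side ledges 11 mm farther, 58 mm apart), so the dial's top stands free front and back for fingers.
- seat_a_small (a point): small seat of stand A: where a seated dial's centre lies, 3 mm above the floor; axes as the face; the other seat is 88 mm to -y. Counterbore 63 mm across, 6 mm deep, wall 8 mm. Open at the top: rim ends 31 deg above centre on each side, floor ends 4 mm up-slope of centre (side ledges 11 mm farther, 42 mm apart), so the dial's top stands free front and back for fingers.
- station_b: stand B: white printed, fixed to the bench; foot 110 x 176 x 10 mm (origin at its underside's centre, y along its width). Its face slopes 60 deg from horizontal, upper edge towards the robot, looking away from it (+x of the stand), middle 78 mm high; two round counterbores side by side, one for a 76 mm, one for a 60 mm dial.
- face_b: sloping face of stand B: origin mid-face on the counterbores' floor plane, x down the slope, y level, z straight out of the face. At each counterbore's lowest point a lug 20 mm wide overhangs it by 6 mm, underside 8.7 mm and top 12.7 mm above the floor: a dial goes in lower edge first under the lug, at most 22 deg off the face, then is laid flat.
- seat_b_large (a point): large seat of stand B: where a seated dial's centre lies, 3 mm above the floor; axes as the face; the other seat is 88 mm to -y. Counterbore 79 mm across, 6 mm deep, wall 8 mm. Open at the top: rim ends 31 deg above centre on each side, floor ends 12 mm up-slope of centre (side ledges 11 mm farther, 58 mm apart), so the dial's top stands free front and back for fingers.
- seat_b_small (a point): small seat of stand B: where a seated dial's centre lies, 3 mm above the floor; axes as the face; the other seat is 88 mm to +y. Counterbore 63 mm across, 6 mm deep, wall 8 mm. Open at the top: rim ends 31 deg above centre on each side, floor ends 4 mm up-slope of centre (side ledges 11 mm farther, 42 mm apart), so the dial's top stands free front and back for fingers.
- gable: small white printed roof-shaped part, about 50 x 60 x 50 mm; bystander, to be left alone. Origin at the centre of its underside.
- bracket: small white printed U bracket, 50 x 50 x 35 mm, channel along its x; bystander, to be left alone. Origin at the centre of its underside.
- pliers: long-nose pliers lying along its x, about 185 mm long, 14 mm high; bystander, to be left alone. Origin at the centre of its underside.
- clamp: small red C-clamp lying flat, about 70 mm, 14 mm high; bystander, to be left alone. Origin at the centre of its underside.
- pencil: orange pencil, 150 mm long along its x, 7 mm thick; bystander, to be left alone. Origin at the centre of its underside.
- square: wooden try-square stock, 130 x 34 x 16 mm, long along its x; bystander, to be left alone. Origin at the centre of its underside.
- rule: steel rule, 150 x 24 x 3 mm, long along its x; bystander, to be left alone. Origin at the centre of its underside.
Not all that is in view belongs to the job. What is shaped like the part that bears dial_large_2_center but pink is not meant.

How it is judged:
At the end, for the whole second after the job is handed in: Every dial present lies in a seat of its own size: its centre within 4 mm of the seat's point, its axis within 0.07 rad of the seat's z, at rest; the rack stands upright (within 0.1 rad) (((distance between dial_large_1_center and seat_a_large below 0.004 m and angle between the x axis of dial_large_1_center and the z axis of seat_a_large, either way round below 0.07 rad) or (distance between dial_large_1_center and seat_b_large below 0.004 m and angle between the x axis of dial_large_1_center and the z axis of seat_b_large, either way round below 0.07 rad)) and ((distance between dial_large_2_center and seat_a_large below 0.004 m and angle between the x axis of dial_large_2_center and the z axis of seat_a_large, either way round below 0.07 rad) or (distance between dial_large_2_center and seat_b_large below 0.004 m and angle between the x axis of dial_large_2_center and the z axis of seat_b_large, either way round below 0.07 rad)) and ((distance between dial_small_1_center and seat_a_small below 0.004 m and angle between the x axis of dial_small_1_center and the z axis of seat_a_small, either way round below 0.07 rad) or (distance between dial_small_1_center and seat_b_small below 0.004 m and angle between the x axis of dial_small_1_center and the z axis of seat_b_small, either way round below 0.07 rad)) and ((distance between dial_small_2_center and seat_a_small below 0.004 m and angle between the x axis of dial_small_2_center and the z axis of seat_a_small, either way round below 0.07 rad) or (distance between dial_small_2_center and seat_b_small below 0.004 m and angle between the x axis of dial_small_2_center and the z axis of seat_b_small, either way round below 0.07 rad)) and linear speed of each of dial_large_1, dial_large_2, dial_small_1, dial_small_2 below 0.02 m/s and angle between rack_center's own z axis and vertical below 0.1 rad); the robot touches nothing.
It fails at once if a dial falls onto the bench (height (world z) of any of dial_large_1_center, dial_large_2_center, dial_small_1_center, dial_small_2_center below 0.024 m).
It fails at once if a bystander is moved more than 30 mm (distance of any of gable, bracket, pliers, clamp, pencil, square, rule from where it was at the start of the episode above 0.03 m).
Of dial_large_1, dial_large_2, dial_small_1, dial_small_2 only 3 to 4 are there at a start; the rules pass over those that are not, and their reading is None.
At some moment in a run one of rack may be knocked a few centimetres aside while the robot is not near it.
It also fails if it takes over 210 s, if anything falls off the work surface, if the arm or the gripper's body presses on something with over 40 N, if the wrist force passes 120 N, or if a joint passes its speed limit or range.

### The arm

A 7-joint arm with a two-finger parallel gripper is mounted at the origin on the work surface. World frame = base frame: x ahead of the robot, y to its left, z up, the work surface at z = 0. Lengths are in m, angles in rad, forces in N, time in s.
With the tool pointing down it reaches from about 0.4 to 0.875 m from the base axis. Payload 6.5 kg.
Tool frame: the origin (TCP) lies at the very end of the fingers, on their centre line; the grasp point (between the pads) lies 19 mm behind it; z points along the fingers, y is the line along which they close (so a half turn about z gives the same grasp; the last joint's range is limited). The gripper opens to 85 mm and grips with 20 to 120 N. Pads are 22 mm wide; open, the fingers measure 114 mm over their backs; the gripper's body (76 mm by 85 mm) begins 54 mm behind the grasp point. The pads swing forward as they close: fully open they stand 13 mm farther back than shut.
Start: joints at [-1.371, 0.536, -0.004, 1.538, 0.003, 1.067, -0.071], TCP at [0.171, 0.627, 0.231] pointing down, gripper open.
Joint ranges: [-2.7, 2.7], [-0.37, 2.16], [-1.27, 1.26], [0.24, 2.4], [-1.31, 4.45], [0.19, 1.91], [-2.76, 2.76]. Speed limits (rad/s): [2.39, 2.39, 3.14, 3.14, 3.14, 3.14, 3.14].

### API

Orientations are given as a unit quaternion [w, x, y, z].
In Python, from cell import readout, snapshot, camera_params, ctrl gives the robot as it stands. The module is installed in compiled form; this text tells all that it offers.
- The arm moves only by the shell command python3 -m creep 'ROWS'. ROWS is JSON, a list of rows, each an object of numbers: "x", "y", "z": the shift along the tool's x, y, z in m; "twist": the turn about the tool's z in rad; "hand": the closure in counts, from 0 (fully open) to 255 (shut). In form: [{"x": .., "y": .., "z": .., "twist": .., "hand": ..}, ...]. A call has 1 to 10 rows; each row is the pose to reach, as a shift and turn from the pose commanded when the call began, along the tool's axes at that moment; what a row does not reach only later rows make up. A row lasts 1/10 s, in which the tool goes at most 50 mm and 8.59 degrees, less where a joint would pass 70% of its speed; a pose out of reach is approached as far as the arm can. A call with a gripper value outside its range is refused whole. The fingers move at their own pace and stop on an object; the grip force is fixed at half the most. Time passes only in rows, so rows that repeat a pose let the fingers close. It gives the time, the measured TCP pose, the force, the opening and the grip force at its end, in the units of the state.
- readout.observe(): the state, without advancing time (a new reading comes with each control period).
- snapshot(name): name is "scene" or "side" or "wrist"; returns the picture (420x560x3 uint8, red, green, blue); there is no depth.
- camera_params(name): a dict with "intrinsics" (3x3 intrinsics, pixels), "origin" and "orientation" of the camera in the world. Camera axes: x right, y down, z forward; pixel columns grow to the right and rows downward; lengths in m; the calibration is good to about 2 mm. A picture is of the moment at which its call begins: read the wrist's pose just before it. camera_params takes no time and is no camera call; for the wrist camera it gives the pose at the moment of the call.
- ctrl.finish_job(): hands the job in; it is judged then, once.
The state is a dict: "time_s": time; "joint_pos": joint angles; "qvel": joint speeds; "joint_torque": joint torques, N m; "position": TCP position; "tcp_rot": TCP orientation; "ft_force": force on the tool from outside, world axes, zero at the start; "ft_torque": the same for the moment, N m; "grip_width": finger opening in m; "grip_force": force on a finger pad.
Only numpy, scipy, OpenCV 4.12 (cv2) and the standard library are available. Lean on these libraries where they do the work, as an engineer would, in place of code of your own. Each camera call takes 0.05 s, during which the arm holds its last target. There are 200 camera calls.

## Working session

There is one attempt and no reset: what is moved stays moved. The work goes in short steps, Python scripts to look and compute and a shell command to move; the robot and the scene stay as the last step left them, time stands still between calls to the robot, and variables do not carry over. Pictures are saved under pics/ and viewed, at most 14 in all, crops included, and the job is handed in when it is done.

```bash
mkdir -p pics
cat > h.py <<'E'
import numpy as np, cv2
from scipy.spatial.transform import Rotation as R
from cell import readout, snapshot, camera_params, ctrl
def save(im,n): cv2.imwrite('pics/'+n,im[...,::-1])
def cam(n):
    c=camera_params(n); K=np.array(c['intrinsics']); o=np.array(c['origin']); q=np.array(c['orientation'],float)
    M=R.from_quat(q[[1,2,3,0]]).as_matrix() if q.shape==(4,) else q
    return K,o,M
def ray(c,uv,z):
    K,o,M=c; d=M@np.linalg.solve(K,[uv[0],uv[1],1]); return o+d*(z-o[2])/d[2]
def proj(c,P):
    K,o,M=c; p=(np.atleast_2d(P)-o)@M; p=p@K.T; return p[:,:2]/p[:,2:]
def tool():
    s=readout.observe(); q=np.array(s['tcp_rot']); return np.array(s['position']),R.from_quat(q[[1,2,3,0]]).as_matrix(),s
E
python3 - <<'E'
from h import *
np.set_printoptions(precision=3,suppress=True)
for n in ['scene','side','wrist']:
    c=cam(n); im=snapshot(n); save(im,n+'0.png'); print(n,c[0][0,0],c[1],c[2][:,2])
p,M,s=tool(); print(p,M,s['time_s'],s['grip_width'])
E
```

```text
scene 401.7622166219459 [1.209 0.602 0.661] [-0.639 -0.546 -0.542]
side 511.8182716928838 [-0.234  0.841  0.803] [ 0.575 -0.622 -0.531]
wrist 332.0018274017045 [0.1   0.646 0.374] [ 0.275 -0.077 -0.958]
[0.171 0.627 0.231] [[-0.965  0.263 -0.   ]
 [ 0.263  0.965 -0.001]
 [-0.    -0.001 -1.   ]] 0.15 0.0854207401074275
```

View pics/scene0.png

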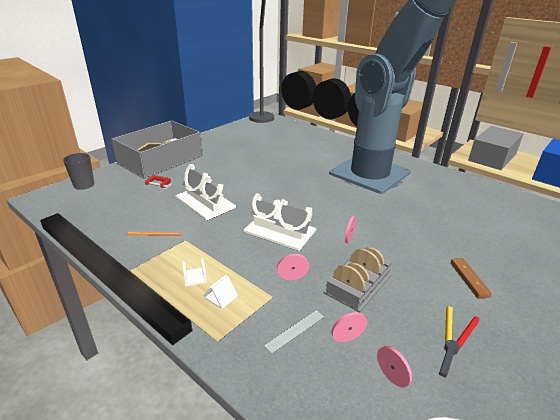

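View pics/side0.png

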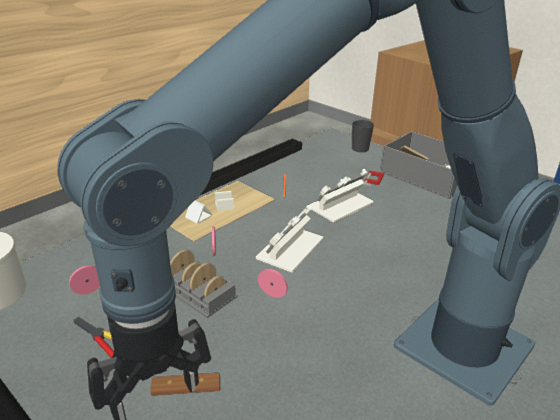

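The scene view shows the grey rack at about (358,283) with plywood dials, and the stands at (280,220) and (206,192). The pink discs at (293,267), (350,228), (350,327) and (395,366) are decoys. The side view shows the rack at (205,290) and the stands at (290,243) and (340,200). Next is a close crop.

Run:
```python
from h import *
np.set_printoptions(precision=3,suppress=True)
a=cv2.imread('pics/scene0.png'); b=cv2.imread('pics/side0.png')
A=cv2.resize(a[160:320,160:410],None,fx=3.2,fy=3.2,interpolation=cv2.INTER_CUBIC)
cv2.imwrite('pics/cropA.png',A[:, :800])
B=cv2.resize(b[165:325,160:400],None,fx=3.2,fy=3.2,interpolation=cv2.INTER_CUBIC); cv2.imwrite('pics/cropB.png',B)
c=cam('scene')
for n,uv,z in [('rack',(358,283),.04),('standR',(280,232),.01),('standL',(206,203),.01)]: print(n,ray(c,uv,z))
```

```text
rack [0.571 0.301 0.04 ]
standR [0.508 0.015 0.01 ]
standL [ 0.547 -0.255  0.01 ]
```

View pics/cropA.png

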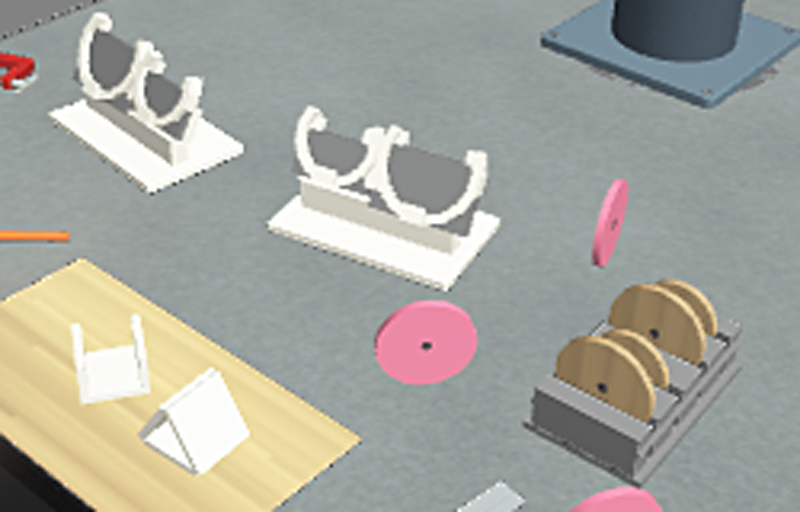

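View pics/cropB.png

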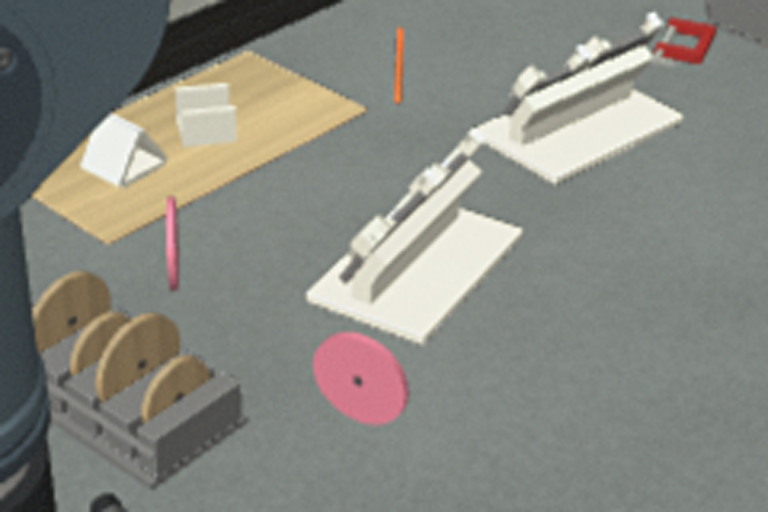

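The crop shows four plywood dials: large at crop (601,387), small at (640,370), large at (655,333), small at (690,305). The pink discs stand outside the rack and are not wanted. The right stand has its large seat on +y, so it is B. The left stand is A. I'm moving over the rack for a closer look.

```bash
python3 -m creep '[{"x":-0.04,"y":-0.015,"z":-0.05},{"x":-0.08,"y":-0.035,"z":-0.09},{"x":-0.12,"y":-0.055,"z":-0.1},{"x":-0.16,"y":-0.075,"z":-0.1},{"x":-0.20,"y":-0.09,"z":-0.1},{"x":-0.24,"y":-0.11,"z":-0.1},{"x":-0.28,"y":-0.13,"z":-0.1},{"x":-0.32,"y":-0.15,"z":-0.1},{"x":-0.36,"y":-0.17,"z":-0.1},{"x":-0.40,"y":-0.19,"z":-0.1}]' && python3 -m creep '[{"x":-0.04,"y":-0.01},{"x":-0.07,"y":-0.02},{"x":-0.07,"y":-0.02},{"x":-0.07,"y":-0.02}]'
python3 - <<'E'
from h import *
np.set_printoptions(precision=3,suppress=True)
im=snapshot('wrist'); save(im,'w1.png'); save(im,'w1b.png')
c=cam('scene')
a=ray(c,(360,310),0);b=ray(c,(391,275.6),0);print(a,b,np.degrees(np.arctan2(*(b-a)[[1,0]])))
import pickle; pickle.dump(cam('wrist'),open('w1.pkl','wb'))
print(tool())
E
```

```text
[0.603 0.332 0.   ] [0.452 0.328 0.   ] -178.66108478408512
(array([0.171, 0.627, 0.231]), array([[-0.965,  0.263, -0.   ],
       [ 0.263,  0.965, -0.001],
       [-0.   , -0.001, -1.   ]]), {'time_s': 0.2, 'joint_pos': array([-1.371,  0.537, -0.004,  1.538,  0.003,  1.067, -0.071]), 'qvel': array([ 0.   , -0.004, -0.001, -0.003,  0.001,  0.001,  0.001]), 'joint_torque': array([  0.   , -58.321,   1.048, -25.908,   0.012,   0.007,   0.   ]), 'position': array([0.171, 0.627, 0.231]), 'tcp_rot': array([-0.   ,  0.132,  0.991, -0.001]), 'ft_force': array([-0.222,  0.138,  0.63 ]), 'ft_torque': array([ 0.054, -0.058, -0.002]), 'grip_force': 0.0, 'grip_width': 0.08547663234177906})invalid input at $[0]: expected keys x, y, z, twist, hand
```

View pics/w1.png

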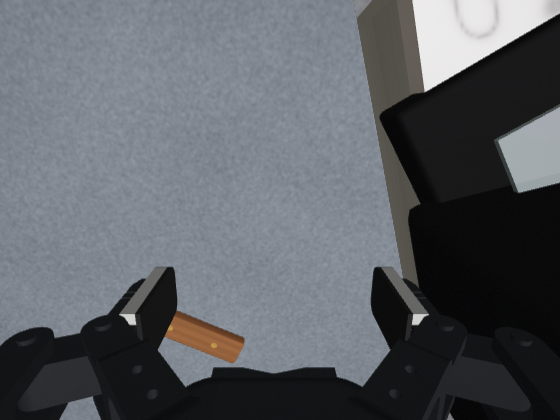

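```bash
python3 -m creep '[{"x":-0.04,"y":-0.015,"z":-0.05,"twist":0.13,"hand":0},{"x":-0.08,"y":-0.035,"z":-0.09,"twist":0.26,"hand":0},{"x":-0.12,"y":-0.055,"z":-0.1,"twist":0.39,"hand":0},{"x":-0.16,"y":-0.075,"z":-0.1,"twist":0.52,"hand":0},{"x":-0.20,"y":-0.09,"z":-0.1,"twist":0.65,"hand":0},{"x":-0.24,"y":-0.11,"z":-0.1,"twist":0.78,"hand":0},{"x":-0.28,"y":-0.13,"z":-0.1,"twist":0.91,"hand":0},{"x":-0.32,"y":-0.15,"z":-0.1,"twist":1.04,"hand":0},{"x":-0.36,"y":-0.17,"z":-0.1,"twist":1.17,"hand":0},{"x":-0.40,"y":-0.19,"z":-0.1,"twist":1.3,"hand":0}]'
python3 -c "
from h import *
p,M,s=tool();print(p,M,s['joint_pos']);D=M.T@(np.array([.571,.26,.32])-p);print(D)"
```

```text
time_s: 1.2
position: [0.5078, 0.3374, 0.3313]
tcp_rot: [-0.0, 0.707, 0.707, 0.0]
ft_force: [0.4, 0.6, -0.7]
grip_width: 0.0853
grip_force: 0.0
[0.50779074 0.33740141 0.33129661] [[ 9.79760371e-05  9.99999989e-01 -1.09315039e-04]
 [ 9.99999985e-01 -9.79603054e-05  1.43907691e-04]
 [ 1.43896981e-04 -1.09329137e-04 -9.99999984e-01]] [-0.94995526  0.39613556  0.39954205  1.55025808 -0.16026157  1.22768036
 -0.52425402]
[-0.07739684  0.06321808  0.01127856]
```

```bash
python3 -m creep '[{"x":-0.04,"y":0.03,"z":0.01,"twist":0,"hand":0},{"x":-0.06,"y":0.06,"z":0.01,"twist":0,"hand":0},{"x":-0.06,"y":0.06,"z":0.01,"twist":0,"hand":0},{"x":-0.06,"y":0.06,"z":0.01,"twist":0,"hand":0},{"x":-0.06,"y":0.06,"z":0.01,"twist":0,"hand":0}]'
python3 - <<'E'
from h import *
import pickle
c=cam('wrist'); im=snapshot('wrist'); save(im,'w2.png'); pickle.dump(c,open('w2.pkl','wb'))
E
```

```text
time_s: 1.7
position: [0.5661, 0.2806, 0.3211]
tcp_rot: [-0.001, 0.705, 0.71, -0.0]
ft_force: [0.3, -0.3, 0.9]
grip_width: 0.0856
grip_force: 0.0
```

View pics/w2.png

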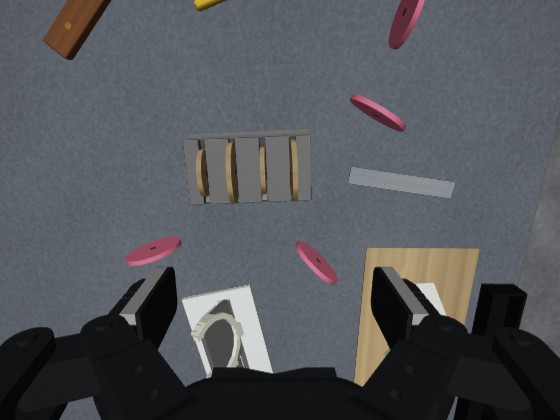

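The wrist view shows the rack at (184–310,131–204) with dial rims at u≈202, 231, 263 and 294, ordered small, large, small, large along +x. Stand B starts at (190,290). I'll fit the rack pose to the wood mask.

```bash
cat > rack.py <<'E'
from h import *
from scipy.optimize import minimize
SL={-.057:'s',-.019:'L',.019:'s',.057:'L'}
def woodmask(im):
    hsv=cv2.cvtColor(im,cv2.COLOR_RGB2HSV); return ((hsv[...,0]>9)&(hsv[...,0]<25)&(hsv[...,1]>70)).astype(np.uint8)
def hull(c,ctr,ax,r,shape):
    ax=ax/np.linalg.norm(ax); e=np.cross(ax,[0,0,1]); e/=np.linalg.norm(e); f=np.cross(ax,e); t=np.linspace(0,2*np.pi,60)[:,None]
    P=[ctr+s*.003*ax+r*(np.cos(t)*e+np.sin(t)*f) for s in(-1,1)]; P=np.vstack(P); P=P[P[:,2]>.042]
    h=cv2.convexHull((proj(c,P)*16).astype(np.int32)); m=np.zeros(shape,np.uint8); cv2.fillConvexPoly(m,h,1,cv2.LINE_8,4); return m
def fit_rack(c,im,x0,slots):
    m=woodmask(im); u0,v0=proj(c,[[x0[0],x0[1],.05]])[0]; w=np.zeros_like(m); v0,u0=int(v0),int(u0); w[max(v0-75,0):v0+75,max(u0-95,0):u0+95]=1; m&=w
    def cost(p):
        a=np.array([np.cos(p[2]),np.sin(p[2]),0]); q=np.zeros_like(m)
        for i,s in enumerate(slots): q|=hull(c,np.array([p[0],p[1],.052 if SL[s]=='L' else .043])+s*a,a+[0,0,p[3+i]],.038 if SL[s]=='L' else .03,m.shape)
        return 1-(q&m).sum()/max((q|m).sum(),1)
    b=None
    for yaw in (-.08,0,.08):
        x=np.r_[x0[0],x0[1],yaw,np.zeros(len(slots))]; n=len(x); S=np.vstack([x]+[x+np.eye(n)[i]*([.012,.012,.08]+[.05]*(n-3))[i] for i in range(n)])
        r=minimize(cost,x,method='Nelder-Mead',options=dict(initial_simplex=S,maxiter=500,xatol=1e-5,fatol=1e-5))
        if b is None or r.fun<b.fun: b=r
    return b.x,b.fun,m
E
python3 - <<'E'
from rack import *
import pickle
np.set_printoptions(precision=4,suppress=True)
c=pickle.load(open('w2.pkl','rb')); im=cv2.imread('pics/w2.png')[...,::-1].copy()
print([ray(c,uv,.042) for uv in((184,139),(309,131),(310,199),(191,204))])
x,f,m=fit_rack(c,im,(.56,.31),list(SL)); print(x,f,m.sum())
print('B foot',[ray(c,uv,.01) for uv in((183,297),(250,286))])
E
```

```text
[array([0.4534, 0.3206, 0.042 ]), array([0.609 , 0.3313, 0.042 ]), array([0.6135, 0.2443, 0.042 ]), array([0.4567, 0.2366, 0.042 ])]
[ 0.5709  0.2869  0.0408  0.0692  0.0001 -0.0104  0.1561] 0.535064935064935 1745
B foot [array([0.4265, 0.0783, 0.01  ]), array([0.5304, 0.098 , 0.01  ])]
```

Run:
```python
from rack import *
import pickle
np.set_printoptions(precision=4,suppress=True)
c=pickle.load(open('w2.pkl','rb')); im=cv2.imread('pics/w2.png')[...,::-1].copy()
x,f,m=fit_rack(c,im,(.533,.283),list(SL)); print(x,f,m.sum())
d=im.copy()
a=np.array([np.cos(x[2]),np.sin(x[2]),0]);b=np.array([-a[1],a[0],0])
P=[np.array([x[0],x[1],.042])+i*.08*a+j*.048*b for i,j in((1,1),(1,-1),(-1,-1),(-1,1))]
cv2.polylines(d,[proj(c,P).round().astype(int)],True,(0,255,0))
for i,s in enumerate(SL):
    L=SL[s]=='L'; h=hull(c,np.array([x[0],x[1],.052 if L else .043])+s*a,a+[0,0,x[3+i]],.038 if L else .03,m.shape)
    k,_=cv2.findContours(h,0,1); cv2.drawContours(d,k,-1,(255,0,0))
A=cv2.resize(d[110:225,160:340],None,fx=4,fy=4,interpolation=cv2.INTER_NEAREST)
B=cv2.resize((m*255)[110:225,160:340],None,fx=2,fy=2); 
save(A,'fit.png')
```

```text
[ 0.5332  0.282   0.0447 -0.0137 -0.0075 -0.0159  0.0316] 0.05985722130697424 1745
```

View pics/fit.png

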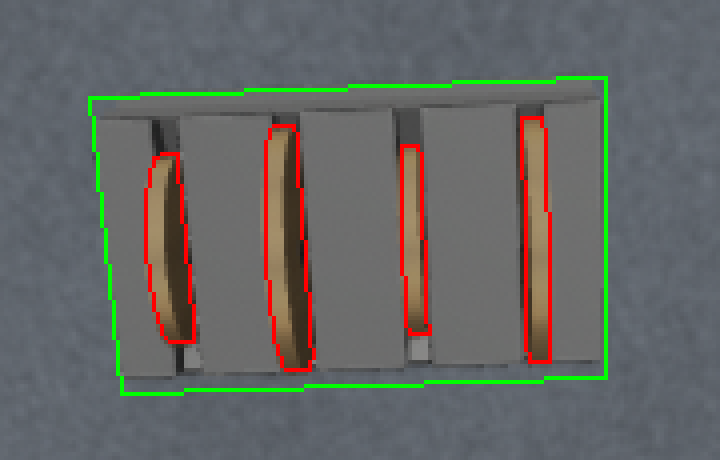

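The overlay matches all four dials and the rack outline (IoU 0.94): rack at (0.533, 0.282), yaw 0.045. Next I measure the stands.

```bash
python3 -m creep '[{"x":-0.04,"y":-0.01,"z":0.01,"twist":0,"hand":0},{"x":-0.085,"y":-0.02,"z":0.02,"twist":0,"hand":0},{"x":-0.13,"y":-0.03,"z":0.03,"twist":0,"hand":0},{"x":-0.175,"y":-0.04,"z":0.04,"twist":0,"hand":0},{"x":-0.22,"y":-0.05,"z":0.05,"twist":0,"hand":0},{"x":-0.26,"y":-0.056,"z":0.06,"twist":0,"hand":0},{"x":-0.29,"y":-0.056,"z":0.07,"twist":0,"hand":0},{"x":-0.29,"y":-0.056,"z":0.07,"twist":0,"hand":0},{"x":-0.29,"y":-0.056,"z":0.07,"twist":0,"hand":0}]'
python3 - <<'E'
from h import *
import pickle
c=cam('wrist'); im=snapshot('wrist'); save(im,'wB.png'); pickle.dump(c,open('wB.pkl','wb'))
E
python3 -m creep '[{"x":-0.04,"y":0.01,"z":0,"twist":0,"hand":0},{"x":-0.085,"y":0.02,"z":0,"twist":0,"hand":0},{"x":-0.13,"y":0.03,"z":0,"twist":0,"hand":0},{"x":-0.175,"y":0.04,"z":0,"twist":0,"hand":0},{"x":-0.22,"y":0.04,"z":0,"twist":0,"hand":0},{"x":-0.26,"y":0.04,"z":0,"twist":0,"hand":0},{"x":-0.27,"y":0.04,"z":0,"twist":0,"hand":0},{"x":-0.27,"y":0.04,"z":0,"twist":0,"hand":0},{"x":-0.27,"y":0.04,"z":0,"twist":0,"hand":0}]'
python3 - <<'E'
from h import *
import pickle
c=cam('wrist'); im=snapshot('wrist'); save(im,'wA.png'); pickle.dump(c,open('wA.pkl','wb'))
b=cv2.imread('pics/wB.png')[...,::-1]
def pre(i): return cv2.resize(i[40:340,140:400],None,fx=1.5,fy=1.8)
save(np.hstack([pre(b),pre(im)]),'AB.png')
E
```

```text
time_s: 2.65
position: [0.5124, -0.0103, 0.2514]
tcp_rot: [-0.0, 0.705, 0.709, 0.0]
ft_force: [-0.5, 0.9, 0.3]
grip_width: 0.0857
grip_force: 0.0
time_s: 3.6
position: [0.5551, -0.2781, 0.2511]
tcp_rot: [-0.001, 0.704, 0.71, 0.001]
ft_force: [0.7, 0.7, -0.0]
grip_width: 0.0853
grip_force: 0.0
```

View pics/AB.png

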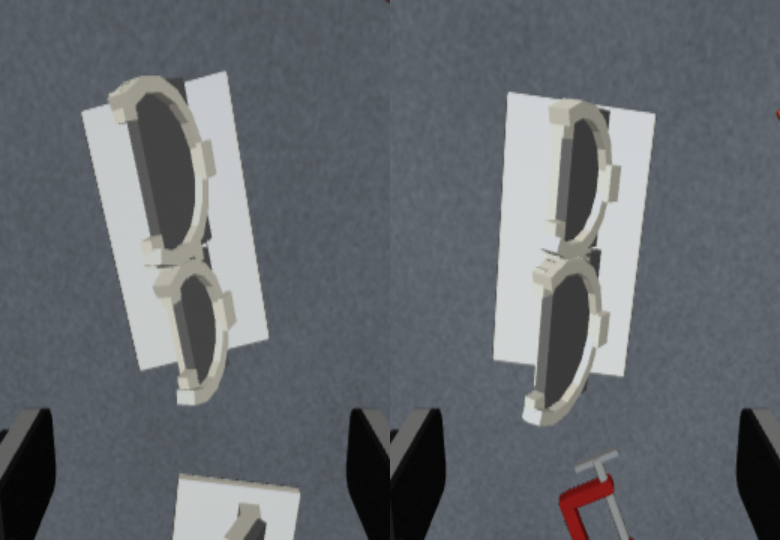

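The montage shows stand B (left) with foot corners at (81,112), (226,71), (269,338) and (140,370), large seat on top. Stand A (right) has corners at (509,93), (655,114), (624,376) and (493,360), small seat on top.

```bash
cat > stands.py <<'E'
from h import *
import pickle,json
from scipy.optimize import least_squares
pix={'B':[(81,112),(226,71),(269,338),(140,370)],'A':[(119,93),(265,114),(234,376),(103,360)]}
L=np.array([(-.055,.088,.01),(.055,.088,.01),(.055,-.088,.01),(-.055,-.088,.01)])
out={}
for k in 'BA':
    c=pickle.load(open(f'w{k}.pkl','rb')); im=cv2.imread(f'pics/w{k}.png')[...,::-1].copy()
    g=cv2.cvtColor(im,cv2.COLOR_RGB2GRAY)
    uv=np.array([(140+x/1.5-.5,40+y/1.8-.5) for x,y in pix[k]],np.float32)
    uv=cv2.cornerSubPix(g,uv.reshape(-1,1,2),(3,3),(-1,-1),(3,30,.01)).reshape(-1,2)
    def W(p,l): r=R.from_euler('z',p[2]); return r.apply(l)+[p[0],p[1],0]
    r=least_squares(lambda p:(proj(c,W(p,L))-uv).ravel(),[.52,0 if k=='B' else -.25,0],x_scale=[.1,.1,.1])
    p=r.x; print(k,p.round(4),'res px',r.fun.round(1)); out[k]=p.tolist()
    # overlay seats; assume mid-face above station origin offset dx
    pickle
    out[k]=p.tolist()
json.dump(out,open('stands.json','w'))
E
python3 stands.py
```

```text
B [ 4.956e-01 -3.000e-04  2.240e-01] res px [-1.  -0.4  0.7 -0.6  1.   0.5 -0.7  0.9]
A [ 0.538  -0.2759 -0.1093] res px [-0.8 -0.4  1.  -0.4  0.6  0.7 -0.7  0.5]
```

```bash
cat >> h.py <<'E'
def face(st,k,dx,y,s,n):
    """points in face coords -> world. y: lateral in stand, s downslope, n out"""
    p=st[k]; s,n,y=np.broadcast_arrays(np.asarray(s,float),n,y)
    l=np.stack([dx+.5*s+.8660254*n,y,.078-.8660254*s+.5*n],-1); return R.from_euler('z',p[2]).apply(l.reshape(-1,3))+[p[0],p[1],0]
E
python3 - <<'E'
from h import *
import json,pickle
st=json.load(open('stands.json')); tiles=[]
obs={'B':[(204,158,'L'),(223,310,'s')],'A':[(219-0,183,'s'),(206,328,'L')]}
for k in 'BA':
    c=pickle.load(open(f'w{k}.pkl','rb')); im=cv2.imread(f'pics/w{k}.png')[...,::-1].copy()
    yL=.044 if k=='B' else -.044
    # dx from lug inner top edge
    for x,y,t in obs[k]:
        uv=np.array([140+x/1.5-.5,40+y/1.8-.5]); r=.0395 if t=='L' else .0315; yy=yL if t=='L' else -yL
        from scipy.optimize import least_squares
        q=least_squares(lambda v:proj(c,face(st,k,v[0],yy+v[1],r-.006,.0127))[0]-uv,[0,0]).x; print(k,t,'dx,dy',q.round(4))
    dx=.0
    S=4; d=cv2.resize(im[60:300,170:330],None,fx=2.4,fy=2.4,interpolation=cv2.INTER_CUBIC)
    def dr(P,col,cl=False): cv2.polylines(d,[(((proj(c,P)+.5-[170,60])*2.4-.5)*16).round().astype(int)],cl,col,1,cv2.LINE_AA,4)
    t=np.radians(np.linspace(-31,211,80))
    for r,yy,fe in((.0395,yL,.012),(.0315,-yL,.004)):
        dr(face(st,k,dx,yy+r*np.cos(t),r*np.sin(t),.006),(255,0,0))
        dr(face(st,k,dx,yy+np.array([-.01,.01,.01,-.01]),np.array([r-.006]*2+[r]*2),.0127),(0,0,255),True)
        dr(face(st,k,dx,yy+np.array([-.03,.03]),-fe,0.),(0,255,0))
    dr(R.from_euler('z',st[k][2]).apply([(-.055,.088,.01),(.055,.088,.01),(.055,-.088,.01),(-.055,-.088,.01)])+[st[k][0],st[k][1],0],(255,0,255),True)
    tiles.append(d)
save(np.hstack(tiles),'ov.png')
E
```

```text
B L dx,dy [ 0.0006 -0.0007]
B s dx,dy [-0.001  0.001]
A s dx,dy [-0.0007  0.0024]
A L dx,dy [-0.0028  0.0044]
```

View pics/ov.png

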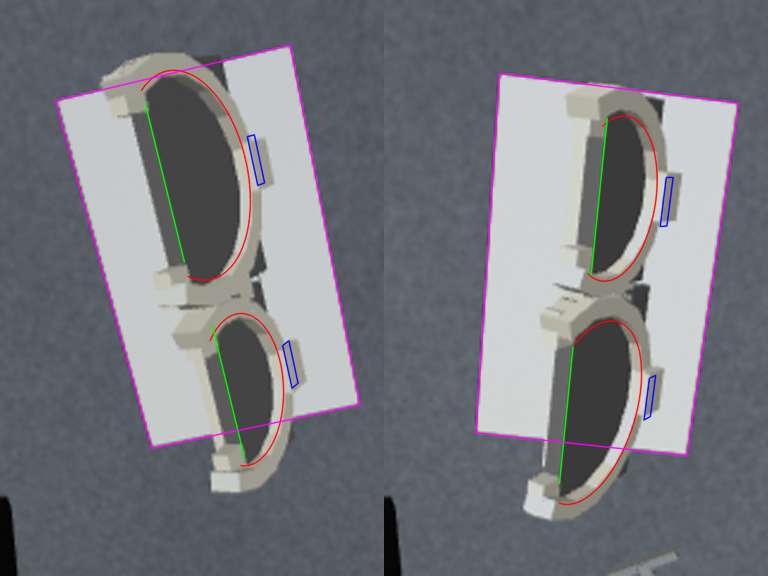

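The model overlay with zero face offset matches the floor edges and rims, so the stand poses are good to 1–2 mm. Next a planner helper, then the first pick: the large dial in slot +57.

```bash
cat > go.py <<'E'
import sys
from h import *
# go.py x y z yaw : shift in the tool axes from the measured pose
x,y,z,yaw=map(float,sys.argv[1:5]); p,M,s=tool()
d=M.T@(np.array([x,y,z])-p); cur=np.arctan2(M[1,1],M[0,1]); tw=-(yaw-cur)
print('shift',d.round(4),'twist',round(((tw+np.pi/2)%np.pi)-np.pi/2,4),'tilt',M[:,2].round(3),'t',s['time_s'])
E
python3 go.py 0.591 0.2846 0.18 0.045
```

```text
shift [0.5619 0.0409 0.0722] twist -0.036 tilt [ 0.     0.002 -1.   ] t 3.65
```

```bash
python3 -m creep '[{"x":0.04,"y":0.004,"z":0,"twist":0,"hand":165},{"x":0.085,"y":0.008,"z":0,"twist":0,"hand":165},{"x":0.13,"y":0.012,"z":0,"twist":0,"hand":165},{"x":0.175,"y":0.016,"z":0,"twist":0,"hand":165},{"x":0.22,"y":0.02,"z":0,"twist":0,"hand":165},{"x":0.265,"y":0.024,"z":0,"twist":0,"hand":165},{"x":0.31,"y":0.028,"z":0,"twist":0,"hand":165},{"x":0.355,"y":0.03,"z":0,"twist":0,"hand":165},{"x":0.40,"y":0.034,"z":0,"twist":-0.02,"hand":165},{"x":0.44,"y":0.04,"z":0,"twist":-0.036,"hand":165}]' && python3 -m creep '[{"x":0.04,"y":0,"z":0.02,"twist":0,"hand":165},{"x":0.08,"y":0,"z":0.03,"twist":0,"hand":165},{"x":0.11,"y":0,"z":0.03,"twist":0,"hand":165},{"x":0.12,"y":0,"z":0.03,"twist":0,"hand":165},{"x":0.12,"y":0,"z":0.03,"twist":0,"hand":165}]'
python3 - <<'E'
from rack import *
np.set_printoptions(precision=4,suppress=True)
c=cam('wrist'); im=snapshot('wrist'); save(im,'r1.png')
x,f,m=fit_rack(c,im,(.533,.282),list(SL)); print(x,f,m.sum())
E
python3 go.py 0.591 0.2846 0.068 0.045
```

```text
time_s: 4.65
position: [0.5901, 0.1647, 0.2515]
tcp_rot: [-0.001, 0.69, 0.724, 0.0]
ft_force: [0.4, -0.8, -0.6]
grip_width: 0.0299
grip_force: 0.0
time_s: 5.15
position: [0.5852, 0.2825, 0.2212]
tcp_rot: [-0.001, 0.69, 0.723, 0.0]
ft_force: [0.1, -0.3, 0.5]
grip_width: 0.0301
grip_force: 0.0
[ 0.5333  0.2815  0.0429 -0.0002  0.0033  0.0033  0.0258] 0.05287929125138424 3446
shift [0.0047 0.005  0.1535] twist -0.0018 tilt [ 0. -0. -1.] t 5.2
```

```bash
python3 -m creep '[{"x":0.003,"y":0.005,"z":0.03,"twist":0,"hand":165},{"x":0.003,"y":0.0055,"z":0.07,"twist":0,"hand":165},{"x":0.003,"y":0.0055,"z":0.11,"twist":0,"hand":165},{"x":0.003,"y":0.0055,"z":0.135,"twist":0,"hand":165},{"x":0.003,"y":0.0055,"z":0.15,"twist":0,"hand":165},{"x":0.003,"y":0.0055,"z":0.153,"twist":0,"hand":165},{"x":0.003,"y":0.0055,"z":0.153,"twist":0,"hand":165}]' && python3 -m creep '[{"x":0,"y":0,"z":0,"twist":0,"hand":255},{"x":0,"y":0,"z":0,"twist":0,"hand":255},{"x":0,"y":0,"z":0,"twist":0,"hand":255},{"x":0,"y":0,"z":0,"twist":0,"hand":255},{"x":0,"y":0,"z":0,"twist":0,"hand":255},{"x":0,"y":0,"z":0,"twist":0,"hand":255}]'
```

```text
time_s: 5.9
position: [0.593, 0.2816, 0.0692]
tcp_rot: [0.0, 0.693, 0.721, 0.0]
ft_force: [0.6, -0.0, -0.1]
grip_width: 0.03
grip_force: 0.0
time_s: 6.5
position: [0.5919, 0.2826, 0.07]
tcp_rot: [-0.0, 0.692, 0.722, 0.0]
ft_force: [-3.4, -1.3, 8.0]
grip_width: 0.0044
grip_force: 59.1
```

```bash
cat > tgt.py <<'E'
import sys,json
from h import *
# tgt.py stand localx localy z : tool-axes shift to that pose in the stand frame
k,x,y,z=sys.argv[1],*map(float,sys.argv[2:5]); p=json.load(open('stands.json'))[k]
w=R.from_euler('z',p[2]).apply([x,y,0])+[p[0],p[1],0]; sys.argv=['',w[0],w[1],z,p[2]]
print(w.round(4)); exec(open('go.py').read())
r=R.from_euler('z',-p[2]).apply(tool()[0]-[p[0],p[1],0]); print('now local',r.round(4))
E
python3 -m creep '[{"x":0,"y":0,"z":-0.01,"twist":0,"hand":255},{"x":0,"y":0,"z":-0.025,"twist":0,"hand":255},{"x":0,"y":0,"z":-0.05,"twist":0,"hand":255},{"x":0,"y":0,"z":-0.09,"twist":0,"hand":255},{"x":0,"y":0,"z":-0.13,"twist":0,"hand":255},{"x":0,"y":0,"z":-0.15,"twist":0,"hand":255},{"x":0,"y":0,"z":-0.15,"twist":0,"hand":255}]'; python3 tgt.py B 0.0192 0.0427 0.18
```

```text
time_s: 7.2
position: [0.5949, 0.2831, 0.224]
tcp_rot: [0.001, 0.693, 0.721, 0.004]
ft_force: [0.9, -0.1, 0.2]
grip_width: 0.0047
grip_force: 58.8
[0.5048 0.0456 0.    ]
shift [-0.2338 -0.1     0.0422] twist -0.1834 tilt [ 0.008  0.004 -1.   ] t 7.2
now local [0.    0.    0.224]
```

```bash
sed -i 's/^r=R.*/p=json.load(open("stands.json"))[k]; r=R.from_euler("z",-p[2]).apply(tool()[0]-[p[0],p[1],0]); print("now local",r.round(4))/' tgt.py
python3 -m creep '[{"x":-0.03,"y":-0.013,"z":0,"twist":-0.03,"hand":255},{"x":-0.06,"y":-0.026,"z":0,"twist":-0.06,"hand":255},{"x":-0.1,"y":-0.043,"z":0,"twist":-0.09,"hand":255},{"x":-0.14,"y":-0.06,"z":0,"twist":-0.12,"hand":255},{"x":-0.18,"y":-0.077,"z":0.01,"twist":-0.15,"hand":255},{"x":-0.21,"y":-0.09,"z":0.02,"twist":-0.18,"hand":255},{"x":-0.234,"y":-0.1,"z":0.03,"twist":-0.183,"hand":255},{"x":-0.234,"y":-0.1,"z":0.042,"twist":-0.183,"hand":255},{"x":-0.234,"y":-0.1,"z":0.042,"twist":-0.183,"hand":255},{"x":-0.234,"y":-0.1,"z":0.042,"twist":-0.183,"hand":255}]'; python3 tgt.py B 0.0192 0.0427 0.108
```

```text
time_s: 8.2
position: [0.5022, 0.0455, 0.1764]
tcp_rot: [-0.0, 0.623, 0.782, 0.0]
ft_force: [0.4, 0.8, -0.4]
grip_width: 0.0046
grip_force: 58.8
[0.5048 0.0456 0.    ]
shift [-0.0005  0.0026  0.0684] twist 0.0013 tilt [ 0.  0. -1.] t 8.2
now local [0.0166 0.0432 0.1764]
```

```bash
python3 -m creep '[{"x":0,"y":0.0026,"z":0.02,"twist":0,"hand":255},{"x":0,"y":0.0026,"z":0.04,"twist":0,"hand":255},{"x":0,"y":0.0026,"z":0.055,"twist":0,"hand":255},{"x":0,"y":0.0026,"z":0.065,"twist":0,"hand":255},{"x":0,"y":0.0026,"z":0.068,"twist":0,"hand":255},{"x":0,"y":0.0026,"z":0.068,"twist":0,"hand":255},{"x":0,"y":0.0026,"z":0.068,"twist":0,"hand":255}]'; python3 tgt.py B 0.0192 0.0427 0.106
python3 - <<'E'
from h import *
import json
st=json.load(open('stands.json')); im=snapshot('scene'); c=cam('scene')
u,v=proj(c,face(st,'B',0,.044,0,0))[0].astype(int)
A=cv2.resize(im[v-50:v+50,u-60:u+60],None,fx=5,fy=5,interpolation=cv2.INTER_CUBIC); save(A,'ins1.png')
E
```

```text
time_s: 8.9
position: [0.5049, 0.0452, 0.1089]
tcp_rot: [0.0, 0.623, 0.782, 0.0]
ft_force: [-0.3, -0.1, 0.0]
grip_width: 0.0045
grip_force: 58.8
[0.5048 0.0456 0.    ]
shift [ 0.0004 -0.      0.0029] twist 0.0004 tilt [ 0.001  0.    -1.   ] t 8.9
now local [0.0192 0.0423 0.1089]
```

View pics/ins1.png

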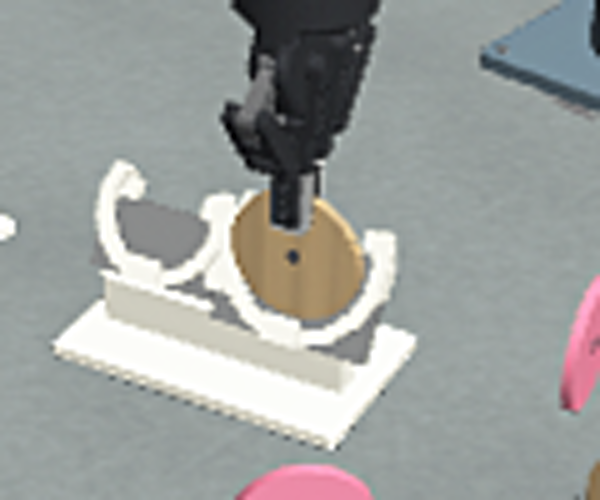

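The picture shows the large dial (dot at 293,256) hanging in seat B-large, lower edge just behind the lug at (295,325). I'm lowering it to contact.

```bash
python3 -m creep '[{"x":0,"y":0,"z":0.0015,"twist":0,"hand":255},{"x":0,"y":0,"z":0.002,"twist":0,"hand":255},{"x":0,"y":0,"z":0.002,"twist":0,"hand":255}]'; python3 -m creep '[{"x":0,"y":0,"z":0.001,"twist":0,"hand":255},{"x":0,"y":0,"z":0.001,"twist":0,"hand":255}]';python3 -m creep '[{"x":0,"y":0,"z":0.001,"twist":0,"hand":255},{"x":0,"y":0,"z":0.001,"twist":0,"hand":255}]'
```

```text
time_s: 9.25
position: [0.5053, 0.0451, 0.1068]
tcp_rot: [0.001, 0.624, 0.782, 0.001]
ft_force: [2.1, -0.0, 1.5]
grip_width: 0.0046
grip_force: 59.1
time_s: 9.45
position: [0.5055, 0.0452, 0.1057]
tcp_rot: [0.001, 0.624, 0.782, 0.001]
ft_force: [2.4, 1.3, 4.0]
grip_width: 0.0047
grip_force: 59.2
time_s: 9.65
position: [0.5058, 0.0452, 0.1048]
tcp_rot: [0.001, 0.624, 0.782, 0.001]
ft_force: [3.3, 1.2, 5.1]
grip_width: 0.0048
grip_force: 59.4
```

```bash
python3 -m creep '[{"x":0,"y":-0.002,"z":0,"twist":0,"hand":225},{"x":0,"y":-0.004,"z":0,"twist":0,"hand":218},{"x":0,"y":-0.006,"z":0,"twist":0,"hand":212},{"x":0,"y":-0.008,"z":0,"twist":0,"hand":206},{"x":0,"y":-0.010,"z":0,"twist":0,"hand":200},{"x":0,"y":-0.012,"z":0,"twist":0,"hand":194},{"x":0,"y":-0.014,"z":0,"twist":0,"hand":190},{"x":0,"y":-0.014,"z":0,"twist":0,"hand":190}]'; python3 tgt.py B 0 0.0427 0.102
python3 - <<'E'
from h import *
import json
st=json.load(open('stands.json')); im=snapshot('scene'); c=cam('scene')
u,v=proj(c,face(st,'B',0,.044,0,0))[0].astype(int)
A=cv2.resize(im[v-50:v+50,u-60:u+60],None,fx=5,fy=5,interpolation=cv2.INTER_CUBIC); save(A,'ins2.png')
E
```

```text
time_s: 10.45
position: [0.4904, 0.0418, 0.1043]
tcp_rot: [-0.0, 0.624, 0.782, -0.0]
ft_force: [-0.8, -0.2, 0.5]
grip_width: 0.0217
grip_force: 0.0
[0.4861 0.0414 0.    ]
shift [ 0.0005 -0.0043  0.0023] twist -0.0001 tilt [-0. -0. -1.] t 10.45
now local [0.0043 0.0422 0.1043]
```

View pics/ins2.png

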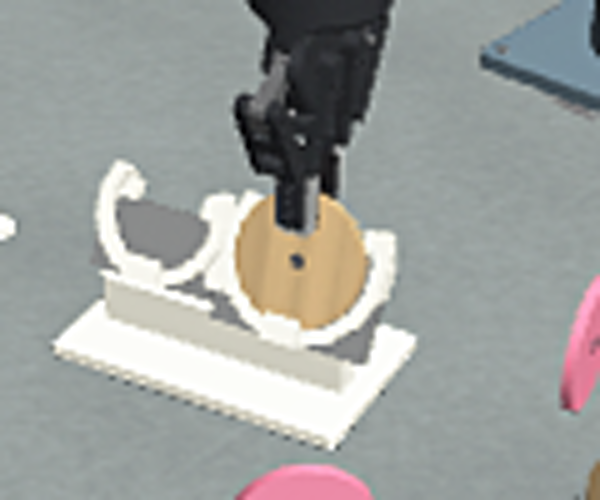

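The dial now leans back under the lug at (283,325). I'll continue the sweep and then lift off.

```bash
python3 -m creep '[{"x":0,"y":-0.004,"z":0,"twist":0,"hand":190},{"x":0,"y":-0.008,"z":0.001,"twist":0,"hand":190},{"x":0,"y":-0.012,"z":0.002,"twist":0,"hand":190},{"x":0,"y":-0.016,"z":0.003,"twist":0,"hand":190},{"x":0,"y":-0.019,"z":0.004,"twist":0,"hand":190},{"x":0,"y":-0.021,"z":0.004,"twist":0,"hand":190},{"x":0,"y":-0.022,"z":0.004,"twist":0,"hand":190},{"x":0,"y":-0.022,"z":0.004,"twist":0,"hand":190}]'; python3 tgt.py B 0 0.0427 0.102
```

```text
time_s: 11.3
position: [0.4699, 0.0372, 0.1005]
tcp_rot: [0.0, 0.624, 0.782, 0.0]
ft_force: [0.7, 0.8, -0.8]
grip_width: 0.022
grip_force: 0.7
[0.4861 0.0414 0.    ]
shift [ 0.0005  0.0167 -0.0014] twist 0.0001 tilt [ 0.001  0.    -1.   ] t 11.3
now local [-0.0167  0.0422  0.1005]
```

```bash
python3 -m creep '[{"x":0,"y":-0.001,"z":0,"twist":0,"hand":190},{"x":0,"y":-0.002,"z":0,"twist":0,"hand":190},{"x":0,"y":-0.002,"z":0,"twist":0,"hand":190}]'; python3 -m creep '[{"x":0,"y":0.004,"z":0,"twist":0,"hand":190},{"x":0,"y":0.004,"z":-0.01,"twist":0,"hand":190},{"x":0,"y":0.004,"z":-0.04,"twist":0,"hand":190},{"x":0,"y":0.004,"z":-0.08,"twist":0,"hand":190},{"x":0,"y":0.004,"z":-0.12,"twist":0,"hand":190},{"x":0,"y":0.004,"z":-0.12,"twist":0,"hand":190}]'
python3 - <<'E'
from h import *
import json
st=json.load(open('stands.json')); im=snapshot('scene'); c=cam('scene')
u,v=proj(c,face(st,'B',0,.044,0,0))[0].astype(int)
A=cv2.resize(im[v-50:v+50,u-60:u+60],None,fx=5,fy=5,interpolation=cv2.INTER_CUBIC); save(A,'ins3.png')
K=cam('side'); s=snapshot('side'); u,v=proj(K,face(st,'B',0,.044,0,0))[0].astype(int)
B=cv2.resize(s[v-50:v+50,u-30:u+30],None,fx=5,fy=5,interpolation=cv2.INTER_CUBIC); save(np.hstack([A,B])[:, :800],'ins3.png')
E
python3 go.py 0.4954 0.2807 0.22 0.043
```

```text
time_s: 11.6
position: [0.4693, 0.0369, 0.1009]
tcp_rot: [0.001, 0.624, 0.782, 0.001]
ft_force: [5.5, 1.9, 0.0]
grip_width: 0.0218
grip_force: 2.2
time_s: 12.2
position: [0.4735, 0.0373, 0.2251]
tcp_rot: [0.002, 0.624, 0.781, 0.003]
ft_force: [1.1, 0.2, -0.4]
grip_width: 0.0218
grip_force: 0.0
shift [0.2317 0.0779 0.0013] twist 0.1811 tilt [ 0.001  0.001 -1.   ] t 12.3
```

View pics/ins3.png

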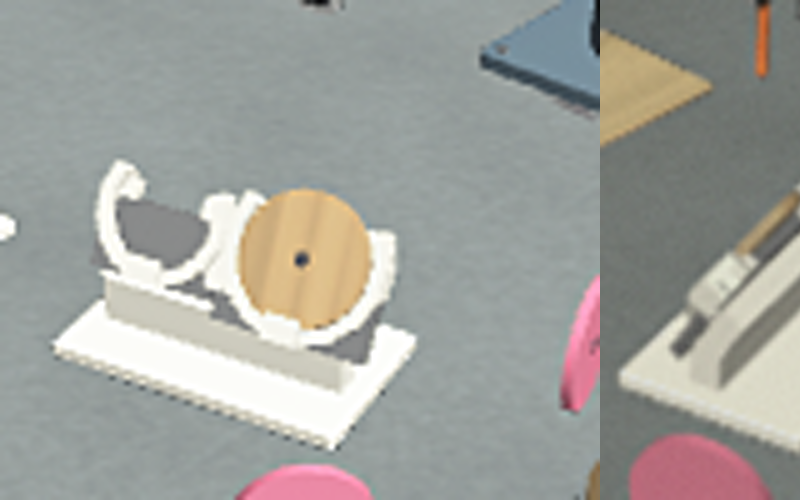

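Seated: the dial (dot at 301,259) is flush under the lug and inside the ring, and the side view shows it in line with the face. Next is the large dial in slot −19, for stand A.

```bash
python3 -m creep '[{"x":0.04,"y":0.016,"z":0,"twist":0.03,"hand":177},{"x":0.085,"y":0.034,"z":0,"twist":0.06,"hand":177},{"x":0.13,"y":0.052,"z":0,"twist":0.1,"hand":177},{"x":0.17,"y":0.07,"z":0,"twist":0.14,"hand":177},{"x":0.21,"y":0.086,"z":0,"twist":0.18,"hand":177},{"x":0.236,"y":0.096,"z":0,"twist":0.181,"hand":177},{"x":0.236,"y":0.096,"z":0,"twist":0.181,"hand":177},{"x":0.236,"y":0.096,"z":0,"twist":0.181,"hand":177}]'
cat > look.py <<'E'
from rack import *
import sys,subprocess
# look.py slots... (first = wanted); fit the rack, print shift to its grasp
sl=[float(a) for a in sys.argv[1:]]; c=cam('wrist'); im=snapshot('wrist')
b=None
for g in ((.5333,.2815),(.5533,.2815),(.5133,.2815),(.5333,.3115),(.5333,.2515),(.5533,.3115),(.5133,.2515),(.5533,.2515),(.5133,.3115)):
    x,f,m=fit_rack(c,im,g,sl)
    if b is None or f<b[1]: b=(x,f)
    if f<.09: break
x,f=b; L=SL[sl[0]]=='L'; h=.052 if L else .043; lean=x[3]
print('rack',x.round(4),'cost',round(f,3))
t=np.array([x[0],x[1]])+(sl[0]+lean*(-1 if False else 1)*0)*np.array([np.cos(x[2]),np.sin(x[2])])
z=.068 if L else .052
subprocess.run(['python3','go.py',*map(str,[t[0],t[1],z,x[2]])])
E
python3 look.py -.019 -.057 .019
```

```text
time_s: 13.1
position: [0.5112, 0.288, 0.2185]
tcp_rot: [-0.0, 0.691, 0.722, -0.002]
ft_force: [0.2, -1.7, -0.9]
grip_width: 0.026
grip_force: 0.0
shift [-0.0061  0.0025  0.151 ] twist -0.0109 tilt [-0.002 -0.003 -1.   ] t 13.15
rack [ 0.5331  0.2816  0.0528  0.0107 -0.0085  0.037 ] cost 0.087
```

```bash
python3 -m creep '[{"x":-0.006,"y":0.0025,"z":0.03,"twist":-0.005,"hand":177},{"x":-0.006,"y":0.0025,"z":0.07,"twist":-0.005,"hand":177},{"x":-0.006,"y":0.0025,"z":0.11,"twist":-0.005,"hand":177},{"x":-0.006,"y":0.0025,"z":0.135,"twist":-0.005,"hand":177},{"x":-0.006,"y":0.0025,"z":0.148,"twist":-0.005,"hand":177},{"x":-0.006,"y":0.0025,"z":0.151,"twist":-0.005,"hand":177},{"x":-0.006,"y":0.0025,"z":0.151,"twist":-0.005,"hand":177}]' && python3 -m creep '[{"x":0,"y":0,"z":0,"twist":0,"hand":255},{"x":0,"y":0,"z":0,"twist":0,"hand":255},{"x":0,"y":0,"z":0,"twist":0,"hand":255},{"x":0,"y":0,"z":0,"twist":0,"hand":255},{"x":0,"y":0,"z":0,"twist":0,"hand":255},{"x":0,"y":0,"z":0,"twist":0,"hand":255}]' && python3 -m creep '[{"x":0,"y":0,"z":-0.01,"twist":0,"hand":255},{"x":0,"y":0,"z":-0.025,"twist":0,"hand":255},{"x":0,"y":0,"z":-0.05,"twist":0,"hand":255},{"x":0,"y":0,"z":-0.09,"twist":0,"hand":255},{"x":0,"y":0,"z":-0.13,"twist":0,"hand":255},{"x":0,"y":0,"z":-0.15,"twist":0,"hand":255},{"x":0,"y":0,"z":-0.15,"twist":0,"hand":255}]'; python3 tgt.py A 0.0192 -0.044 0.18
```

```text
time_s: 13.85
position: [0.5157, 0.2824, 0.0699]
tcp_rot: [0.0, 0.69, 0.724, 0.0]
ft_force: [-0.5, -0.2, 0.3]
grip_width: 0.0264
grip_force: 0.0
time_s: 14.45
position: [0.5154, 0.2833, 0.0708]
tcp_rot: [-0.0, 0.69, 0.724, 0.001]
ft_force: [-2.1, -0.2, 5.9]
grip_width: 0.0045
grip_force: 60.2
time_s: 15.15
position: [0.5176, 0.284, 0.2244]
tcp_rot: [0.001, 0.69, 0.724, 0.004]
ft_force: [0.7, -0.7, 0.3]
grip_width: 0.0045
grip_force: 59.2
[ 0.5523 -0.3217  0.    ]
shift [-0.6069  0.0055  0.0417] twist 0.1569 tilt [ 0.007  0.005 -1.   ] t 15.15
now local [-0.0814  0.5543  0.2244]
```

```bash
python3 -m creep '[{"x":-0.03,"y":0,"z":0,"twist":0.015,"hand":255},{"x":-0.07,"y":0,"z":0,"twist":0.03,"hand":255},{"x":-0.115,"y":0,"z":0,"twist":0.045,"hand":255},{"x":-0.16,"y":0,"z":0,"twist":0.06,"hand":255},{"x":-0.205,"y":0,"z":0,"twist":0.075,"hand":255},{"x":-0.25,"y":0,"z":0,"twist":0.09,"hand":255},{"x":-0.295,"y":0,"z":0,"twist":0.105,"hand":255},{"x":-0.34,"y":0,"z":0,"twist":0.12,"hand":255},{"x":-0.38,"y":0,"z":0,"twist":0.135,"hand":255},{"x":-0.42,"y":0,"z":0,"twist":0.157,"hand":255}]'; python3 tgt.py A 0.0192 -0.0413 0.18
```

```text
time_s: 16.15
position: [0.5348, -0.1383, 0.2195]
tcp_rot: [-0.0, 0.745, 0.667, 0.0]
ft_force: [-0.2, -0.4, -0.6]
grip_width: 0.0044
grip_force: 59.2
[ 0.5526 -0.3191  0.    ]
shift [-0.1778  0.0375  0.0395] twist -0.0007 tilt [ 0.  0. -1.] t 16.15
now local [-0.0182  0.1365  0.2195]
```

```bash
python3 -m creep '[{"x":-0.03,"y":0.007,"z":0,"twist":0,"hand":255},{"x":-0.07,"y":0.015,"z":0,"twist":0,"hand":255},{"x":-0.11,"y":0.023,"z":0.01,"twist":0,"hand":255},{"x":-0.145,"y":0.031,"z":0.02,"twist":0,"hand":255},{"x":-0.168,"y":0.036,"z":0.03,"twist":0,"hand":255},{"x":-0.178,"y":0.0375,"z":0.04,"twist":0,"hand":255},{"x":-0.178,"y":0.0375,"z":0.04,"twist":0,"hand":255},{"x":-0.178,"y":0.0375,"z":0.04,"twist":0,"hand":255}]'; python3 tgt.py A 0.0192 -0.0413 0.109
```

```text
time_s: 16.95
position: [0.5534, -0.3158, 0.1791]
tcp_rot: [-0.001, 0.744, 0.668, 0.0]
ft_force: [0.2, 1.0, -0.0]
grip_width: 0.0042
grip_force: 59.2
[ 0.5526 -0.3191  0.    ]
shift [-0.0034 -0.0004  0.0701] twist 0.0015 tilt [-0.001  0.002 -1.   ] t 16.95
now local [ 0.0196 -0.038   0.1791]
```

```bash
python3 -m creep '[{"x":-0.0015,"y":-0.0004,"z":0.02,"twist":0,"hand":255},{"x":-0.0025,"y":-0.0004,"z":0.04,"twist":0,"hand":255},{"x":-0.0025,"y":-0.0004,"z":0.055,"twist":0,"hand":255},{"x":-0.0025,"y":-0.0004,"z":0.065,"twist":0,"hand":255},{"x":-0.0025,"y":-0.0004,"z":0.069,"twist":0,"hand":255},{"x":-0.0025,"y":-0.0004,"z":0.069,"twist":0,"hand":255},{"x":-0.0025,"y":-0.0004,"z":0.069,"twist":0,"hand":255}]'; python3 tgt.py A 0.0192 -0.0413 0.1065
python3 - <<'E'
from h import *
import json
st=json.load(open('stands.json')); im=snapshot('scene'); c=cam('scene')
u,v=proj(c,face(st,'A',0,-.044,0,0))[0].astype(int)
A=cv2.resize(im[v-50:v+50,u-60:u+60],None,fx=5,fy=5,interpolation=cv2.INTER_CUBIC); save(A,'ins4.png')
E
```

```text
time_s: 17.65
position: [0.553, -0.3202, 0.1111]
tcp_rot: [0.001, 0.745, 0.668, 0.0]
ft_force: [-0.3, 0.3, 0.5]
grip_width: 0.0045
grip_force: 59.2
[ 0.5526 -0.3191  0.    ]
shift [ 0.0011 -0.0006  0.0046] twist 0.0003 tilt [ 0.001 -0.001 -1.   ] t 17.65
now local [ 0.0198 -0.0424  0.1111]
```

View pics/ins4.png

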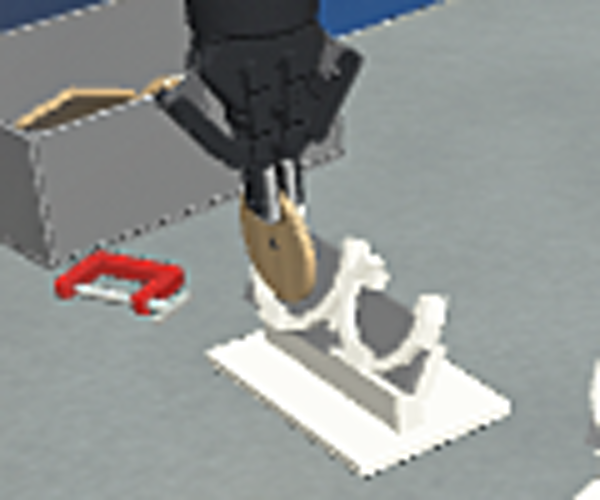

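The dial (dot at 272,243) hangs upright over seat A-large, with its lower edge at (298,300) just above the lug area. I'm lowering it to contact.

```bash
python3 -m creep '[{"x":0.001,"y":-0.0006,"z":0.0015,"twist":0,"hand":255},{"x":0.001,"y":-0.0006,"z":0.003,"twist":0,"hand":255},{"x":0.001,"y":-0.0006,"z":0.003,"twist":0,"hand":255}]'; python3 -m creep '[{"x":0,"y":0,"z":0.001,"twist":0,"hand":255},{"x":0,"y":0,"z":0.001,"twist":0,"hand":255}]';python3 -m creep '[{"x":0,"y":0,"z":0.001,"twist":0,"hand":255},{"x":0,"y":0,"z":0.001,"twist":0,"hand":255}]';python3 -m creep '[{"x":0,"y":0,"z":0.001,"twist":0,"hand":255},{"x":0,"y":0,"z":0.001,"twist":0,"hand":255}]'; python3 tgt.py A 0.0192 -0.0413 0.1065
python3 - <<'E'
from h import *
import json
st=json.load(open('stands.json')); c=cam('scene'); im=snapshot('scene'); save(im,'a5.png')
P=face(st,'A',0,-.044,np.array([.0335,.0395,0]),np.array([.0127,.0127,0])); print((proj(c,P)-proj(c,face(st,'A',0,-.044,0,0))[0].astype(int)+[60,50])*5)
E
```

```text
time_s: 18.0
position: [0.5527, -0.319, 0.1076]
tcp_rot: [0.001, 0.745, 0.668, 0.0]
ft_force: [1.5, 0.0, 1.0]
grip_width: 0.0046
grip_force: 59.4
time_s: 18.2
position: [0.5529, -0.3192, 0.1068]
tcp_rot: [0.001, 0.745, 0.668, 0.0]
ft_force: [2.1, 0.0, 1.5]
grip_width: 0.0048
grip_force: 59.5
time_s: 18.4
position: [0.5531, -0.3192, 0.1058]
tcp_rot: [0.001, 0.744, 0.668, 0.0]
ft_force: [3.8, -0.7, 4.0]
grip_width: 0.0046
grip_force: 59.8
time_s: 18.6
position: [0.5534, -0.3193, 0.105]
tcp_rot: [0.001, 0.744, 0.668, 0.001]
ft_force: [4.5, -0.3, 4.6]
grip_width: 0.0048
grip_force: 59.9
[ 0.5526 -0.3191  0.    ]
shift [ 0.0002 -0.0008 -0.0015] twist 0.0005 tilt [ 0.003 -0.001 -1.   ] t 18.6
now local [ 0.02   -0.0415  0.105 ]
[[265.71627719 296.92204794]
 [262.39137384 305.78617019]
 [300.58454561 250.97138482]]
```

Run:
```python
from h import *
import json
st=json.load(open('stands.json')); c=cam('scene')
for k,yy in(('A',-.044),('B',.044)):
    o=proj(c,face(st,k,0,yy,0,0))[0].astype(int); p=st[k]
    F=R.from_euler('z',p[2]).apply([(-.055,.088,.01),(.055,.088,.01),(.055,-.088,.01),(.055,-.088,0),(.055,.088,0)])+[p[0],p[1],0]
    print(k,((proj(c,F)-o+[60,50])*5).round()); print(((proj(c,face(st,k,0,yy,[.0365],.0127))-o+[60,50])*5).round())
```

```text
A [[505. 398.]
 [355. 462.]
 [199. 347.]
 [201. 361.]
 [356. 477.]]
[[264. 301.]]
B [[412. 331.]
 [327. 434.]
 [ 46. 339.]
 [ 46. 353.]
 [327. 449.]]
[[278. 320.]]
```

Run:
```python
from h import *
import json
st=json.load(open('stands.json')); c=cam('scene'); p=st['A']
o=proj(c,face(st,'A',0,-.044,0,0))[0].astype(int)
for y in (-.048,-.044,-.040):
    w=R.from_euler('z',p[2]).apply([.0198+.003,y,.0923])+[p[0],p[1],0]; print(y,((proj(c,w)-o+[60,50])*5).round(),'plus bias (8,7)')
```

```text
-0.048 [[263. 239.]] plus bias (8,7)
-0.044 [[267. 241.]] plus bias (8,7)
-0.04 [[270. 244.]] plus bias (8,7)
```

The dot agrees with the expected place within about 2 mm. Loosening and laying back.

```bash
python3 -m creep '[{"x":0,"y":-0.002,"z":0,"twist":0,"hand":225},{"x":0,"y":-0.004,"z":0,"twist":0,"hand":218},{"x":0,"y":-0.006,"z":0,"twist":0,"hand":212},{"x":0,"y":-0.008,"z":0,"twist":0,"hand":206},{"x":0,"y":-0.010,"z":0,"twist":0,"hand":200},{"x":0,"y":-0.012,"z":0,"twist":0,"hand":194},{"x":0,"y":-0.014,"z":0,"twist":0,"hand":190},{"x":0,"y":-0.014,"z":0,"twist":0,"hand":190}]'; python3 tgt.py A -0.0167 -0.0413 0.1005
```

```text
time_s: 19.45
position: [0.5378, -0.3174, 0.1043]
tcp_rot: [-0.0, 0.745, 0.667, -0.0]
ft_force: [-0.5, 0.7, -0.5]
grip_width: 0.0215
grip_force: 0.0
[ 0.5169 -0.3151  0.    ]
shift [ 0.     -0.021   0.0038] twist 0.0001 tilt [-0.  0. -1.] t 19.45
now local [ 0.0043 -0.0413  0.1043]
```

```bash
python3 -m creep '[{"x":0,"y":-0.004,"z":0,"twist":0,"hand":190},{"x":0,"y":-0.008,"z":0.001,"twist":0,"hand":190},{"x":0,"y":-0.012,"z":0.002,"twist":0,"hand":190},{"x":0,"y":-0.016,"z":0.003,"twist":0,"hand":190},{"x":0,"y":-0.019,"z":0.004,"twist":0,"hand":190},{"x":0,"y":-0.021,"z":0.004,"twist":0,"hand":190},{"x":0,"y":-0.022,"z":0.004,"twist":0,"hand":190},{"x":0,"y":-0.022,"z":0.004,"twist":0,"hand":190}]'; python3 -m creep '[{"x":0,"y":-0.001,"z":0,"twist":0,"hand":190},{"x":0,"y":-0.002,"z":0,"twist":0,"hand":190},{"x":0,"y":-0.002,"z":0,"twist":0,"hand":190}]';  python3 tgt.py A -0.0167 -0.0413 0.1005
```

```text
time_s: 20.25
position: [0.5169, -0.3151, 0.1006]
tcp_rot: [0.001, 0.744, 0.668, 0.0]
ft_force: [0.8, 0.0, -0.1]
grip_width: 0.0218
grip_force: 0.7
time_s: 20.55
position: [0.5163, -0.315, 0.101]
tcp_rot: [0.002, 0.744, 0.668, 0.001]
ft_force: [6.1, -0.9, -0.3]
grip_width: 0.0219
grip_force: 2.3
[ 0.5169 -0.3151  0.    ]
shift [-0.      0.0007  0.0005] twist 0.001 tilt [ 0.004 -0.001 -1.   ] t 20.55
now local [-0.0174 -0.0413  0.101 ]
```

```bash
python3 -m creep '[{"x":0,"y":0.004,"z":0,"twist":0,"hand":190},{"x":0,"y":0.004,"z":-0.01,"twist":0,"hand":190},{"x":0,"y":0.004,"z":-0.04,"twist":0,"hand":190},{"x":0,"y":0.004,"z":-0.08,"twist":0,"hand":190},{"x":0,"y":0.004,"z":-0.12,"twist":0,"hand":190},{"x":0,"y":0.004,"z":-0.12,"twist":0,"hand":190}]'
cat > dots.py <<'E'
from rack import *
import json
st=json.load(open('stands.json')); im=snapshot('scene'); c=cam('scene'); w=woodmask(im)
for k,t,y in(('B','L',.044),('A','L',-.044),('B','s',-.044),('A','s',.044)):
    e=proj(c,face(st,k,0,y,0,.006))[0]; u,v=e.astype(int); r=14 if t=='L' else 11
    m=w[v-r:v+r+2,u-r:u+r+2]; g=cv2.cvtColor(im,cv2.COLOR_RGB2GRAY)[v-7:v+9,u-7:u+9].astype(float)
    d=np.clip(130-g,0,None)
    d*=(g<130)
    yy,xx=np.mgrid[-7:9,-7:9]; s=max(d.sum(),1e-9)
    print(k,t,'woodpx',m.sum(),'dot-expected',np.round([u+(d*xx).sum()/s-e[0],v+(d*yy).sum()/s-e[1]],2),'px; 1mm in y/s:',(proj(c,face(st,k,0,y+.001,0,.006))[0]-e).round(2),(proj(c,face(st,k,0,y,.001,.006))[0]-e).round(2))
E
python3 dots.py; python3 go.py .552 .2825 .22 .045
```

```text
time_s: 21.15
position: [0.52, -0.3177, 0.2263]
tcp_rot: [0.004, 0.745, 0.667, 0.001]
ft_force: [0.3, -0.4, 0.3]
grip_width: 0.0216
grip_force: 0.0
B L woodpx 566 dot-expected [-0.38  0.62] px; 1mm in y/s: [0.33 0.1 ] [-0.1   0.36]
A L woodpx 295 dot-expected [0.69 0.77] px; 1mm in y/s: [0.18 0.11] [-0.11  0.3 ]
B s woodpx 0 dot-expected [-6.89  2.57] px; 1mm in y/s: [0.31 0.09] [-0.09  0.35]
A s woodpx 46 dot-expected [0.31 3.  ] px; 1mm in y/s: [0.19 0.12] [-0.12  0.31]
shift [ 0.599  -0.0327  0.0023] twist -0.1546 tilt [ 0.004 -0.002 -1.   ] t 21.2
```

```bash
python3 -m creep '[{"x":0.04,"y":-0.002,"z":0,"twist":-0.015,"hand":177},{"x":0.085,"y":-0.004,"z":0,"twist":-0.03,"hand":177},{"x":0.13,"y":-0.006,"z":0,"twist":-0.045,"hand":177},{"x":0.175,"y":-0.008,"z":0,"twist":-0.06,"hand":177},{"x":0.22,"y":-0.01,"z":0,"twist":-0.075,"hand":177},{"x":0.265,"y":-0.012,"z":0,"twist":-0.09,"hand":177},{"x":0.31,"y":-0.014,"z":0,"twist":-0.105,"hand":177},{"x":0.355,"y":-0.018,"z":0,"twist":-0.12,"hand":177},{"x":0.40,"y":-0.022,"z":0,"twist":-0.14,"hand":177},{"x":0.445,"y":-0.026,"z":0,"twist":-0.155,"hand":177}]'; python3 go.py .552 .2825 .22 .045
```

```text
time_s: 22.2
position: [0.5394, 0.1312, 0.2193]
tcp_rot: [-0.001, 0.69, 0.723, -0.001]
ft_force: [1.3, 0.7, 1.1]
grip_width: 0.0261
grip_force: 0.0
shift [ 0.1505  0.0196 -0.0009] twist 0.0015 tilt [-0.003 -0.001 -1.   ] t 22.2
```

```bash
python3 -m creep '[{"x":0.04,"y":0.005,"z":0,"twist":0,"hand":177},{"x":0.08,"y":0.01,"z":0,"twist":0,"hand":177},{"x":0.12,"y":0.016,"z":0,"twist":0,"hand":177},{"x":0.148,"y":0.02,"z":0,"twist":0,"hand":177},{"x":0.148,"y":0.02,"z":0,"twist":0,"hand":177},{"x":0.148,"y":0.02,"z":0,"twist":0,"hand":177}]'; python3 look.py .019 -.057
```

```text
time_s: 22.8
position: [0.553, 0.2782, 0.219]
tcp_rot: [-0.0, 0.69, 0.723, -0.002]
ft_force: [0.2, 0.2, 0.1]
grip_width: 0.0259
grip_force: 0.0
shift [ 0.0057 -0.0003  0.1674] twist -0.0005 tilt [-0.002 -0.002 -1.   ] t 22.85
rack [0.5336 0.2815 0.0455 0.0115 0.0054] cost 0.083
```

```bash
python3 -m creep '[{"x":0.004,"y":-0.0003,"z":0.03,"twist":0,"hand":177},{"x":0.004,"y":-0.0003,"z":0.07,"twist":0,"hand":177},{"x":0.004,"y":-0.0003,"z":0.11,"twist":0,"hand":177},{"x":0.004,"y":-0.0003,"z":0.145,"twist":0,"hand":177},{"x":0.004,"y":-0.0003,"z":0.16,"twist":0,"hand":177},{"x":0.004,"y":-0.0003,"z":0.167,"twist":0,"hand":177},{"x":0.004,"y":-0.0003,"z":0.167,"twist":0,"hand":177}]' && python3 -m creep '[{"x":0,"y":0,"z":0,"twist":0,"hand":255},{"x":0,"y":0,"z":0,"twist":0,"hand":255},{"x":0,"y":0,"z":0,"twist":0,"hand":255},{"x":0,"y":0,"z":0,"twist":0,"hand":255},{"x":0,"y":0,"z":0,"twist":0,"hand":255},{"x":0,"y":0,"z":0,"twist":0,"hand":255}]' && python3 -m creep '[{"x":0,"y":0,"z":-0.01,"twist":0,"hand":255},{"x":0,"y":0,"z":-0.025,"twist":0,"hand":255},{"x":0,"y":0,"z":-0.05,"twist":0,"hand":255},{"x":0,"y":0,"z":-0.09,"twist":0,"hand":255},{"x":0,"y":0,"z":-0.13,"twist":0,"hand":255},{"x":0,"y":0,"z":-0.16,"twist":0,"hand":255},{"x":0,"y":0,"z":-0.16,"twist":0,"hand":255}]'; python3 tgt.py B 0.0152 -0.044 0.18
```

```text
time_s: 23.55
position: [0.5539, 0.2819, 0.0536]
tcp_rot: [0.0, 0.691, 0.723, -0.0]
ft_force: [-0.3, 0.2, 1.0]
grip_width: 0.0259
grip_force: 0.0
time_s: 24.15
position: [0.5538, 0.283, 0.055]
tcp_rot: [-0.0, 0.691, 0.723, 0.001]
ft_force: [-3.3, -0.3, 5.8]
grip_width: 0.0044
grip_force: 60.2
time_s: 24.85
position: [0.5569, 0.2838, 0.22]
tcp_rot: [0.001, 0.691, 0.723, 0.005]
ft_force: [0.8, -0.3, -0.1]
grip_width: 0.0049
grip_force: 59.2
[ 0.5202 -0.0398  0.    ]
shift [-0.3218 -0.0518  0.0379] twist -0.1785 tilt [ 0.009  0.006 -1.   ] t 24.85
now local [0.1229 0.2633 0.22  ]
```

```bash
python3 -m creep '[{"x":-0.03,"y":-0.005,"z":0,"twist":-0.02,"hand":255},{"x":-0.07,"y":-0.011,"z":0,"twist":-0.04,"hand":255},{"x":-0.115,"y":-0.018,"z":0,"twist":-0.065,"hand":255},{"x":-0.16,"y":-0.026,"z":0,"twist":-0.09,"hand":255},{"x":-0.205,"y":-0.034,"z":0,"twist":-0.115,"hand":255},{"x":-0.25,"y":-0.042,"z":0,"twist":-0.14,"hand":255},{"x":-0.29,"y":-0.048,"z":0,"twist":-0.165,"hand":255},{"x":-0.315,"y":-0.052,"z":0.01,"twist":-0.1785,"hand":255},{"x":-0.321,"y":-0.052,"z":0.03,"twist":-0.1785,"hand":255},{"x":-0.321,"y":-0.052,"z":0.04,"twist":-0.1785,"hand":255}]'; python3 -m creep '[{"x":0,"y":0,"z":0,"twist":0,"hand":255},{"x":0,"y":0,"z":0,"twist":0,"hand":255}]'; python3 tgt.py B 0.0152 -0.0434 0.101
```

```text
time_s: 25.85
position: [0.5157, -0.042, 0.1729]
tcp_rot: [-0.0, 0.625, 0.781, -0.0]
ft_force: [0.0, 1.2, -0.3]
grip_width: 0.0046
grip_force: 59.2
time_s: 26.05
position: [0.5167, -0.0393, 0.1737]
tcp_rot: [-0.0, 0.623, 0.782, 0.0]
ft_force: [-0.1, 0.1, 0.3]
grip_width: 0.0043
grip_force: 59.2
[ 0.52   -0.0392  0.    ]
shift [-0.0007  0.0033  0.0727] twist 0.002 tilt [ 0.  0. -1.] t 26.05
now local [ 0.0119 -0.0428  0.1737]
```

```bash
python3 -m creep '[{"x":-0.0007,"y":0.0033,"z":0.02,"twist":0,"hand":255},{"x":-0.0007,"y":0.0033,"z":0.04,"twist":0,"hand":255},{"x":-0.0007,"y":0.0033,"z":0.055,"twist":0,"hand":255},{"x":-0.0007,"y":0.0033,"z":0.066,"twist":0,"hand":255},{"x":-0.0007,"y":0.0033,"z":0.07,"twist":0,"hand":255},{"x":-0.0007,"y":0.0033,"z":0.07,"twist":0,"hand":255},{"x":-0.0007,"y":0.0033,"z":0.07,"twist":0,"hand":255}]'; python3 tgt.py B 0.0152 -0.0434 0.099; for i in 1; do :; done; python3 -m creep '[{"x":0,"y":0,"z":0.002,"twist":0,"hand":255},{"x":0,"y":0,"z":0.003,"twist":0,"hand":255},{"x":0,"y":0,"z":0.003,"twist":0,"hand":255}]'; python3 -m creep '[{"x":0,"y":0,"z":0.001,"twist":0,"hand":255},{"x":0,"y":0,"z":0.0015,"twist":0,"hand":255},{"x":0,"y":0,"z":0.0015,"twist":0,"hand":255}]'; python3 tgt.py B 0.0152 -0.0434 0.099
```

```text
time_s: 26.75
position: [0.5203, -0.0402, 0.104]
tcp_rot: [0.0, 0.623, 0.782, 0.0]
ft_force: [-0.7, 0.2, -1.1]
grip_width: 0.0044
grip_force: 59.2
[ 0.52   -0.0392  0.    ]
shift [ 0.0011 -0.0001  0.005 ] twist 0.0007 tilt [ 0.001  0.    -1.   ] t 26.75
now local [ 0.0153 -0.0445  0.104 ]
time_s: 27.05
position: [0.5203, -0.0403, 0.1007]
tcp_rot: [0.0, 0.623, 0.782, 0.0]
ft_force: [1.2, 1.1, 1.2]
grip_width: 0.0041
grip_force: 59.3
time_s: 27.35
position: [0.5207, -0.0403, 0.0992]
tcp_rot: [0.001, 0.623, 0.782, 0.001]
ft_force: [2.6, 0.8, 3.0]
grip_width: 0.0043
grip_force: 59.6
[ 0.52   -0.0392  0.    ]
shift [ 0.0012 -0.0004  0.0002] twist 0.0006 tilt [ 0.002  0.    -1.   ] t 27.35
now local [ 0.0156 -0.0446  0.0992]
```

```bash
python3 -m creep '[{"x":0.001,"y":-0.002,"z":0.001,"twist":0,"hand":225},{"x":0.001,"y":-0.004,"z":0.001,"twist":0,"hand":218},{"x":0.001,"y":-0.006,"z":0.001,"twist":0,"hand":212},{"x":0.001,"y":-0.008,"z":0.001,"twist":0,"hand":206},{"x":0.001,"y":-0.010,"z":0.001,"twist":0,"hand":200},{"x":0.001,"y":-0.012,"z":0.001,"twist":0,"hand":194},{"x":0.001,"y":-0.014,"z":0.001,"twist":0,"hand":190},{"x":0.001,"y":-0.014,"z":0.001,"twist":0,"hand":190}]'; python3 tgt.py B -0.0139 -0.0434 0.095
python3 - <<'E'
from h import *
import json
st=json.load(open('stands.json')); im=snapshot('scene'); c=cam('scene')
u,v=proj(c,face(st,'B',0,-.044,0,0))[0].astype(int)
A=cv2.resize(im[v-50:v+50,u-40:u+40],None,fx=5,fy=5,interpolation=cv2.INTER_CUBIC)
u,v=proj(c,face(st,'A',0,-.044,0,0))[0].astype(int)
B=cv2.resize(im[v-50:v+50,u-40:u+40],None,fx=5,fy=5,interpolation=cv2.INTER_CUBIC); save(np.hstack([A,B]),'ins5.png')
E
```

```text
time_s: 28.15
position: [0.5055, -0.0425, 0.0978]
tcp_rot: [-0.0, 0.624, 0.782, -0.0]
ft_force: [-0.1, 0.2, 0.2]
grip_width: 0.0216
grip_force: 0.0
[ 0.4916 -0.0457  0.    ]
shift [ 0.     -0.0142  0.0028] twist 0.0004 tilt [-0.  0. -1.] t 28.15
now local [ 0.0003 -0.0434  0.0978]
```

View pics/ins5.png

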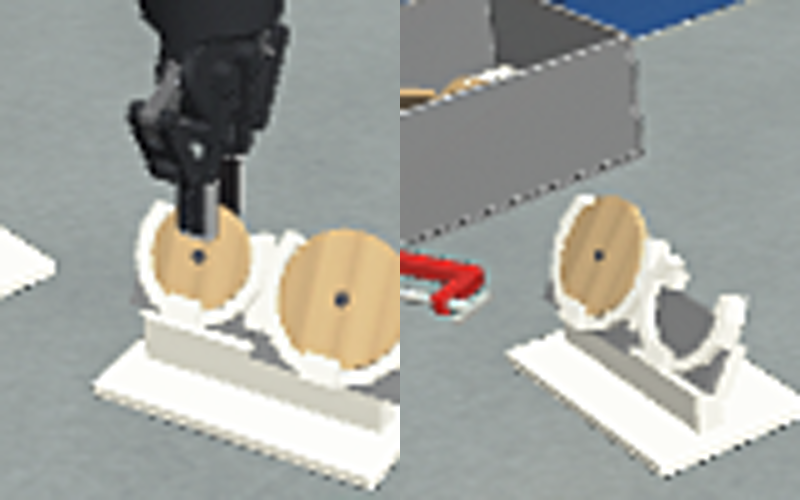

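The small dial (dot at 199,255) leans under its lug at (190,305). The large dial in A (dot at 598,256) sits in its ring. I'll finish the sweep.

```bash
python3 -m creep '[{"x":0,"y":-0.004,"z":0,"twist":0,"hand":190},{"x":0,"y":-0.008,"z":0.001,"twist":0,"hand":190},{"x":0,"y":-0.011,"z":0.002,"twist":0,"hand":190},{"x":0,"y":-0.013,"z":0.003,"twist":0,"hand":190},{"x":0,"y":-0.0145,"z":0.003,"twist":0,"hand":190},{"x":0,"y":-0.0155,"z":0.003,"twist":0,"hand":190},{"x":0,"y":-0.0155,"z":0.003,"twist":0,"hand":190}]'; python3 -m creep '[{"x":0,"y":-0.001,"z":0,"twist":0,"hand":190},{"x":0,"y":-0.002,"z":0,"twist":0,"hand":190},{"x":0,"y":-0.002,"z":0,"twist":0,"hand":190}]';  python3 tgt.py B -0.0139 -0.0434 0.095;  python3 -m creep '[{"x":0,"y":0.004,"z":0,"twist":0,"hand":190},{"x":0,"y":0.004,"z":-0.01,"twist":0,"hand":190},{"x":0,"y":0.004,"z":-0.04,"twist":0,"hand":190},{"x":0,"y":0.004,"z":-0.08,"twist":0,"hand":190},{"x":0,"y":0.004,"z":-0.12,"twist":0,"hand":190},{"x":0,"y":0.004,"z":-0.13,"twist":0,"hand":190}]'; python3 dots.py; python3 go.py .4765 .279 .22 .0455
```

```text
time_s: 28.9
position: [0.4917, -0.0457, 0.0951]
tcp_rot: [0.001, 0.623, 0.782, 0.001]
ft_force: [2.3, 0.6, 0.2]
grip_width: 0.022
grip_force: 1.2
time_s: 29.2
position: [0.4912, -0.046, 0.0955]
tcp_rot: [0.002, 0.623, 0.782, 0.001]
ft_force: [6.9, 1.6, 0.1]
grip_width: 0.0217
grip_force: 2.5
[ 0.4916 -0.0457  0.    ]
shift [0.0002 0.0005 0.0005] twist 0.001 tilt [ 0.005  0.    -1.   ] t 29.2
now local [-0.0144 -0.0436  0.0955]
time_s: 29.8
position: [0.4939, -0.0462, 0.2288]
tcp_rot: [0.002, 0.624, 0.782, 0.002]
ft_force: [0.4, 0.4, -0.2]
grip_width: 0.0215
grip_force: 0.0
B L woodpx 566 dot-expected [-0.38  0.62] px; 1mm in y/s: [0.33 0.1 ] [-0.1   0.36]
A L woodpx 295 dot-expected [0.69 0.77] px; 1mm in y/s: [0.18 0.11] [-0.11  0.3 ]
B s woodpx 308 dot-expected [-0.13  0.23] px; 1mm in y/s: [0.31 0.09] [-0.09  0.35]
A s woodpx 46 dot-expected [0.28 3.01] px; 1mm in y/s: [0.19 0.12] [-0.12  0.31]
shift [0.3207 0.0552 0.0085] twist 0.1784 tilt [ 0.005  0.001 -1.   ] t 29.85
```

All three are seated. Last is the small dial in slot −57.

```bash
python3 -m creep '[{"x":0.04,"y":0.007,"z":0,"twist":0.02,"hand":177},{"x":0.085,"y":0.014,"z":0,"twist":0.04,"hand":177},{"x":0.13,"y":0.021,"z":0,"twist":0.065,"hand":177},{"x":0.175,"y":0.028,"z":0,"twist":0.09,"hand":177},{"x":0.22,"y":0.036,"z":0,"twist":0.115,"hand":177},{"x":0.265,"y":0.044,"z":0,"twist":0.14,"hand":177},{"x":0.3,"y":0.052,"z":0,"twist":0.165,"hand":177},{"x":0.32,"y":0.055,"z":0.005,"twist":0.178,"hand":177},{"x":0.32,"y":0.055,"z":0.008,"twist":0.178,"hand":177},{"x":0.32,"y":0.055,"z":0.008,"twist":0.178,"hand":177}]'; python3 -m creep '[{"x":0,"y":0,"z":0,"twist":0,"hand":177},{"x":0,"y":0,"z":0,"twist":0,"hand":177}]'; python3 look.py -.057
```

```text
time_s: 30.85
position: [0.4738, 0.2775, 0.2151]
tcp_rot: [-0.0, 0.69, 0.724, -0.002]
ft_force: [0.3, 0.7, 0.0]
grip_width: 0.0258
grip_force: 0.0
time_s: 31.05
position: [0.4753, 0.2771, 0.2168]
tcp_rot: [0.0, 0.691, 0.723, -0.0]
ft_force: [0.2, -1.0, 0.7]
grip_width: 0.026
grip_force: 0.0
shift [0.0018 0.0006 0.1649] twist 0.0009 tilt [-0. -0. -1.] t 31.1
rack [ 0.5328  0.2817  0.0437 -0.0058] cost 0.018
```

```bash
python3 -m creep '[{"x":0.001,"y":0.0006,"z":0.03,"twist":0,"hand":177},{"x":0.001,"y":0.0006,"z":0.07,"twist":0,"hand":177},{"x":0.001,"y":0.0006,"z":0.11,"twist":0,"hand":177},{"x":0.001,"y":0.0006,"z":0.145,"twist":0,"hand":177},{"x":0.001,"y":0.0006,"z":0.16,"twist":0,"hand":177},{"x":0.001,"y":0.0006,"z":0.165,"twist":0,"hand":177},{"x":0.001,"y":0.0006,"z":0.165,"twist":0,"hand":177}]' && python3 -m creep '[{"x":0,"y":0,"z":0,"twist":0,"hand":255},{"x":0,"y":0,"z":0,"twist":0,"hand":255},{"x":0,"y":0,"z":0,"twist":0,"hand":255},{"x":0,"y":0,"z":0,"twist":0,"hand":255},{"x":0,"y":0,"z":0,"twist":0,"hand":255},{"x":0,"y":0,"z":0,"twist":0,"hand":255}]' && python3 -m creep '[{"x":0,"y":0,"z":-0.01,"twist":0,"hand":255},{"x":0,"y":0,"z":-0.025,"twist":0,"hand":255},{"x":0,"y":0,"z":-0.05,"twist":0,"hand":255},{"x":0,"y":0,"z":-0.09,"twist":0,"hand":255},{"x":0,"y":0,"z":-0.13,"twist":0,"hand":255},{"x":0,"y":0,"z":-0.16,"twist":0,"hand":255},{"x":0,"y":0,"z":-0.16,"twist":0,"hand":255}]'; python3 tgt.py A 0.0152 0.044 0.18
```

```text
time_s: 31.8
position: [0.4762, 0.2798, 0.0524]
tcp_rot: [0.0, 0.691, 0.723, 0.0]
ft_force: [1.2, -0.4, 0.6]
grip_width: 0.0262
grip_force: 0.0
time_s: 32.4
position: [0.477, 0.2805, 0.0535]
tcp_rot: [0.0, 0.691, 0.723, 0.002]
ft_force: [-0.7, -0.3, 7.5]
grip_width: 0.0047
grip_force: 60.6
time_s: 33.1
position: [0.4779, 0.2811, 0.2173]
tcp_rot: [0.0, 0.691, 0.723, 0.004]
ft_force: [0.4, 1.5, -0.1]
grip_width: 0.0044
grip_force: 59.5
[ 0.5579 -0.2338  0.    ]
shift [-0.5182  0.0559  0.035 ] twist 0.1556 tilt [ 0.006  0.006 -1.   ] t 33.1
now local [-0.1205  0.5471  0.2173]
```

```bash
python3 -m creep '[{"x":-0.03,"y":0.003,"z":0,"twist":0.015,"hand":255},{"x":-0.07,"y":0.007,"z":0,"twist":0.03,"hand":255},{"x":-0.115,"y":0.012,"z":0,"twist":0.045,"hand":255},{"x":-0.16,"y":0.017,"z":0,"twist":0.06,"hand":255},{"x":-0.205,"y":0.022,"z":0,"twist":0.075,"hand":255},{"x":-0.25,"y":0.027,"z":0,"twist":0.09,"hand":255},{"x":-0.295,"y":0.032,"z":0,"twist":0.105,"hand":255},{"x":-0.34,"y":0.037,"z":0,"twist":0.12,"hand":255},{"x":-0.38,"y":0.042,"z":0,"twist":0.135,"hand":255},{"x":-0.42,"y":0.047,"z":0,"twist":0.155,"hand":255}]'; python3 -m creep '[{"x":0,"y":0,"z":0,"twist":0,"hand":255},{"x":0,"y":0,"z":0,"twist":0,"hand":255}]'; python3 tgt.py A 0.0152 0.0453 0.17
```

```text
time_s: 34.1
position: [0.5415, -0.139, 0.2119]
tcp_rot: [-0.001, 0.745, 0.667, -0.0]
ft_force: [-0.5, 0.1, -0.2]
grip_width: 0.0047
grip_force: 59.5
time_s: 34.3
position: [0.5414, -0.1382, 0.2117]
tcp_rot: [-0.0, 0.745, 0.667, -0.0]
ft_force: [-0.1, 0.8, 0.5]
grip_width: 0.005
grip_force: 59.5
[ 0.5581 -0.2325  0.    ]
shift [-0.092   0.0271  0.0417] twist -0.0013 tilt [-0.001  0.    -1.   ] t 34.3
now local [-0.0117  0.1373  0.2117]
```

```bash
python3 -m creep '[{"x":-0.02,"y":0.006,"z":0,"twist":0,"hand":255},{"x":-0.05,"y":0.015,"z":0,"twist":0,"hand":255},{"x":-0.08,"y":0.023,"z":0.01,"twist":0,"hand":255},{"x":-0.09,"y":0.027,"z":0.03,"twist":0,"hand":255},{"x":-0.092,"y":0.027,"z":0.042,"twist":0,"hand":255},{"x":-0.092,"y":0.027,"z":0.042,"twist":0,"hand":255},{"x":-0.092,"y":0.027,"z":0.042,"twist":0,"hand":255},{"x":-0.092,"y":0.027,"z":0.042,"twist":0,"hand":255}]'; python3 tgt.py A 0.0152 0.0453 0.1
```

```text
time_s: 35.1
position: [0.5597, -0.2305, 0.1706]
tcp_rot: [0.0, 0.744, 0.668, 0.001]
ft_force: [-0.5, 0.2, -0.2]
grip_width: 0.0046
grip_force: 59.5
[ 0.5581 -0.2325  0.    ]
shift [-0.0022 -0.0014  0.0706] twist 0.0028 tilt [ 0.001  0.    -1.   ] t 35.1
now local [0.0166 0.0475 0.1706]
```

```bash
python3 -m creep '[{"x":-0.0015,"y":-0.0014,"z":0.02,"twist":0,"hand":255},{"x":-0.0015,"y":-0.0014,"z":0.04,"twist":0,"hand":255},{"x":-0.0015,"y":-0.0014,"z":0.055,"twist":0,"hand":255},{"x":-0.0015,"y":-0.0014,"z":0.065,"twist":0,"hand":255},{"x":-0.0015,"y":-0.0014,"z":0.068,"twist":0,"hand":255},{"x":-0.0015,"y":-0.0014,"z":0.068,"twist":0,"hand":255},{"x":-0.0015,"y":-0.0014,"z":0.068,"twist":0,"hand":255}]'; python3 tgt.py A 0.0152 0.0453 0.0975
```

```text
time_s: 35.8
position: [0.5579, -0.2336, 0.1025]
tcp_rot: [0.001, 0.744, 0.668, 0.0]
ft_force: [0.2, 0.6, -0.3]
grip_width: 0.0045
grip_force: 59.5
[ 0.5581 -0.2325  0.    ]
shift [0.001 0.    0.005] twist 0.0008 tilt [ 0.001 -0.    -1.   ] t 35.8
now local [0.0152 0.0443 0.1025]
```

```bash
python3 -m creep '[{"x":0.001,"y":0,"z":0.002,"twist":0,"hand":255},{"x":0.001,"y":0,"z":0.0035,"twist":0,"hand":255},{"x":0.001,"y":0,"z":0.0035,"twist":0,"hand":255}]'; python3 -m creep '[{"x":0,"y":0,"z":0.001,"twist":0,"hand":255},{"x":0,"y":0,"z":0.0015,"twist":0,"hand":255},{"x":0,"y":0,"z":0.0015,"twist":0,"hand":255}]';python3 -m creep '[{"x":0,"y":0,"z":0.001,"twist":0,"hand":255},{"x":0,"y":0,"z":0.001,"twist":0,"hand":255}]'; python3 tgt.py A 0.0152 0.0453 0.0975
```

```text
time_s: 36.1
position: [0.558, -0.2323, 0.0985]
tcp_rot: [0.0, 0.744, 0.668, 0.0]
ft_force: [-0.0, 0.7, 0.6]
grip_width: 0.0043
grip_force: 59.7
time_s: 36.4
position: [0.5583, -0.2325, 0.0972]
tcp_rot: [0.001, 0.744, 0.668, 0.0]
ft_force: [1.6, -0.5, 2.5]
grip_width: 0.0044
grip_force: 59.9
time_s: 36.6
position: [0.5586, -0.2326, 0.0962]
tcp_rot: [0.001, 0.744, 0.668, 0.001]
ft_force: [3.5, -0.5, 3.4]
grip_width: 0.0047
grip_force: 60.0
[ 0.5581 -0.2325  0.    ]
shift [ 0.     -0.0005 -0.0013] twist 0.0009 tilt [ 0.002 -0.001 -1.   ] t 36.6
now local [0.0157 0.0453 0.0962]
```

Contact is as expected. Loosening and laying back as before.

```bash
python3 -m creep '[{"x":0,"y":-0.002,"z":0,"twist":0,"hand":225},{"x":0,"y":-0.004,"z":0,"twist":0,"hand":218},{"x":0,"y":-0.006,"z":0,"twist":0,"hand":212},{"x":0,"y":-0.008,"z":0,"twist":0,"hand":206},{"x":0,"y":-0.010,"z":0,"twist":0,"hand":200},{"x":0,"y":-0.012,"z":0,"twist":0,"hand":194},{"x":0,"y":-0.014,"z":0,"twist":0,"hand":190},{"x":0,"y":-0.014,"z":0,"twist":0,"hand":190}]'; python3 tgt.py A -0.0139 0.0453 0.095; python3 dots.py | tail -1
```

```text
time_s: 37.4
position: [0.5433, -0.2308, 0.0958]
tcp_rot: [-0.0, 0.744, 0.668, -0.0]
ft_force: [-0.5, -1.0, 0.4]
grip_width: 0.0214
grip_force: 0.0
[ 0.5291 -0.2294  0.    ]
shift [-0.0002 -0.0142  0.0008] twist 0.0007 tilt [-0.  0. -1.] t 37.4
now local [0.0003 0.0455 0.0958]
A s woodpx 225 dot-expected [-2.44 -4.96] px; 1mm in y/s: [0.19 0.12] [-0.12  0.31]
```

```bash
python3 -m creep '[{"x":0,"y":-0.004,"z":0,"twist":0,"hand":190},{"x":0,"y":-0.008,"z":0.001,"twist":0,"hand":190},{"x":0,"y":-0.011,"z":0.001,"twist":0,"hand":190},{"x":0,"y":-0.013,"z":0.001,"twist":0,"hand":190},{"x":0,"y":-0.0145,"z":0.001,"twist":0,"hand":190},{"x":0,"y":-0.0155,"z":0.001,"twist":0,"hand":190},{"x":0,"y":-0.0155,"z":0.001,"twist":0,"hand":190}]'; python3 -m creep '[{"x":0,"y":-0.001,"z":0,"twist":0,"hand":190},{"x":0,"y":-0.002,"z":0,"twist":0,"hand":190},{"x":0,"y":-0.002,"z":0,"twist":0,"hand":190}]';  python3 tgt.py A -0.0139 0.0453 0.095;  python3 -m creep '[{"x":0,"y":0.004,"z":0,"twist":0,"hand":190},{"x":0,"y":0.004,"z":-0.01,"twist":0,"hand":190},{"x":0,"y":0.004,"z":-0.04,"twist":0,"hand":190},{"x":0,"y":0.004,"z":-0.08,"twist":0,"hand":190},{"x":0,"y":0.004,"z":-0.12,"twist":0,"hand":190},{"x":0,"y":0.004,"z":-0.13,"twist":0,"hand":190}]'; python3 dots.py
python3 - <<'E'
from rack import *
import json
# disc outline fit per seat (tilt, centre offset) in the scene view, with a common image offset allowed
st=json.load(open('stands.json')); im=snapshot('scene'); c=cam('scene'); w=woodmask(im)
for k,t,y in(('B','L',.044),('A','L',-.044),('B','s',-.044),('A','s',.044)):
    r=.038 if t=='L' else .03; e=proj(c,face(st,k,0,y,0,.003))[0].astype(int); h=20 if t=='L' else 15
    win=np.zeros_like(w); win[e[1]-h:e[1]+h,e[0]-h:e[0]+h]=1
    def q(tilt,s,du,dv):
        ctr=face(st,k,0,y,s,.003)[0]; a=np.pi/6+tilt; ax=R.from_euler('z',st[k][2]).apply([np.cos(a),0,np.sin(a)])
        m=hull(c,ctr,ax,r,w.shape); m=np.roll(m,(dv,du),(0,1)); return (m&w&win).sum()/((m|(w&win)).sum())
    print(k,t,max((q(tl,.0015,du,dv),tl,du,dv) for tl in(-.4,-.3,-.2,-.1,0,.1) for du in(-1,0,1,2,3) for dv in(-1,0,1,2,3)))
E
```

```text
time_s: 38.15
position: [0.5292, -0.2292, 0.0952]
tcp_rot: [0.001, 0.744, 0.668, 0.001]
ft_force: [2.3, -0.4, -0.1]
grip_width: 0.0216
grip_force: 1.3
time_s: 38.45
position: [0.5286, -0.2292, 0.0956]
tcp_rot: [0.002, 0.744, 0.668, 0.001]
ft_force: [6.1, 0.1, -0.1]
grip_width: 0.0218
grip_force: 2.7
[ 0.5291 -0.2294  0.    ]
shift [-0.0001  0.0005  0.0006] twist 0.0014 tilt [ 0.005 -0.001 -1.   ] t 38.45
now local [-0.0144  0.0454  0.0956]
time_s: 39.05
position: [0.5312, -0.2308, 0.2293]
tcp_rot: [0.002, 0.745, 0.667, 0.001]
ft_force: [-0.1, 0.3, -0.4]
grip_width: 0.0218
grip_force: 0.0
B L woodpx 566 dot-expected [-0.39  0.63] px; 1mm in y/s: [0.33 0.1 ] [-0.1   0.36]
A L woodpx 331 dot-expected [0.7  0.77] px; 1mm in y/s: [0.18 0.11] [-0.11  0.3 ]
B s woodpx 308 dot-expected [-0.13  0.23] px; 1mm in y/s: [0.31 0.09] [-0.09  0.35]
A s woodpx 245 dot-expected [-0.35  1.79] px; 1mm in y/s: [0.19 0.12] [-0.12  0.31]
B L (np.float64(0.8691588785046729), -0.3, 0, 0)
A L (np.float64(0.5975609756097561), -0.1, 1, 0)
B s (np.float64(0.8274932614555256), -0.3, 0, 0)
A s (np.float64(0.5309973045822103), -0.2, 1, 0)
```

```bash
python3 -m creep '[{"x":-0.03,"y":0.02,"z":0,"twist":0,"hand":100},{"x":-0.05,"y":0.03,"z":0,"twist":0,"hand":60},{"x":-0.05,"y":0.03,"z":0,"twist":0,"hand":0},{"x":-0.05,"y":0.03,"z":0,"twist":0,"hand":0},{"x":-0.05,"y":0.03,"z":0,"twist":0,"hand":0},{"x":-0.05,"y":0.03,"z":0,"twist":0,"hand":0}]'
python3 - <<'E'
from rack import *
import json
st=json.load(open('stands.json')); c=cam('wrist'); im=snapshot('wrist'); save(im,'endA.png'); w=woodmask(im)
for t,y in(('L',-.044),('s',.044)):
    e=proj(c,face(st,'A',0,y,0.0,.006))[0]; u,v=e.astype(int)
    g=cv2.cvtColor(im,cv2.COLOR_RGB2GRAY)[v-10:v+11,u-10:u+11].astype(float); mw=w[v-10:v+11,u-10:u+11]
    th=np.median(g)-40; d=((g<th)).astype(np.uint8); n,l,s,cc=cv2.connectedComponentsWithStats(d)
    print(t,e.round(1),'wood frac',mw.mean().round(2),'med',np.median(g),[(int(s[i,4]),(cc[i]-10+[u,v]-e).round(1)) for i in range(1,n)],'per mm y,s,n',[(proj(c,face(st,'A',0,y+a,b,.006+q))[0]-e).round(2).tolist() for a,b,q in((.001,0,0),(0,.001,0),(0,0,.001))])
E
```

```text
time_s: 39.75
position: [0.5543, -0.281, 0.2243]
tcp_rot: [-0.001, 0.744, 0.668, -0.0]
ft_force: [-0.2, 0.1, -0.2]
grip_width: 0.0857
grip_force: 0.0
L [261.8 240.3] wood frac 0.93 med 90.0 [(27, array([ 1.5, -1.9]))] per mm y,s,n [[-0.01, -1.01], [0.57, -0.34], [0.92, 0.2]]
s [260.9 143.6] wood frac 0.92 med 87.0 [(36, array([ 1. , -2.3]))] per mm y,s,n [[-0.01, -1.2], [0.62, -0.09], [1.0, 0.05]]
```

```bash
python3 -c "
from cell import ctrl
print(ctrl.finish_job())"
```

```text
the job is handed in; nothing more can be done
None
```

I seated all four dials in seats of their own size (two in stand A, two in stand B) and handed the job in at about 40 s; contact forces and camera checks agree with that, but no verdict came back.

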